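Take the bores of the cylinder die with telescoping gauges

ROBOT

A 6-joint arm with a two-finger parallel gripper is mounted at the origin on a cart in front of the work surface, level with it; the furniture and walls round the work are solid. World frame = base frame: x ahead of the robot, y to its left, z up, the work surface at z = 0. Lengths are in m, angles in rad, forces in N, time in s.
With the tool pointing down it reaches from about 0.35 to 0.725 m from the base axis. Payload 4.3 kg.
Tool frame: the origin (TCP) lies between the finger pads; the fingertips stand 11 mm ahead of it and the grasp point (between the pads) lies 8 mm behind it (manip.tip_reach is the distance from the TCP to the fingertips, in m); z points along the fingers, y is the line along which they close (so a half turn about z gives the same grasp; the last joint's range is limited). The gripper opens to 85 mm and grips with 20 to 120 N. Pads are 22 mm wide; open, the fingers measure 114 mm over their backs; the gripper's body (76 mm by 85 mm) begins 54 mm behind the grasp point. The pads swing forward as they close: fully open they stand 13 mm farther back than shut.
Start: joints at [-1.287, 0.377, 0.081, 1.274, 0, 1.46], TCP at [0.221, -0.531, 0.242] pointing down, gripper open.
Joint ranges: [-2.72, 2.72], [-0.84, 1.66], [-1.02, 1.22], [-1.77, 2.12], [-1.37, 1.28], [-3.14, 3.14]. Speed limits (rad/s): [2.57, 2.57, 3.14, 3.14, 3.14, 3.14].

INTERFACE

Orientations are given as a 3x3 rotation matrix whose columns are the frame's x, y, z axes.
In Python, from cell import manip gives the robot as it stands. The module is installed in compiled form; this text tells all that it offers.
- The arm moves only by the tool arm_command, never from a script. Its arguments are lists of equal length, an entry for each row: "angular": the turn, a rotation vector about the tool's x, y, z each as a share of 45 degrees, from -1 to 1, a list of three; "translation": the shift along the tool's x, y, z each as a share of 10 cm, from -1 to 1, a list of three; "jaw": the closure, from -1 (fully open) to 1 (shut), so that 0 is half open. In form: {"angular": [[rx, ry, rz], ...], "translation": [[x, y, z], ...], "jaw": [jaw, ...]}. A call has 1 to 20 rows; each row is the pose to reach, as a shift and turn from the pose commanded when the call began, along the tool's axes at that moment; what a row does not reach only later rows make up. A row lasts 1/10 s, in which the tool goes at most 50 mm and 8.59 degrees, less where a joint would pass 70% of its speed; a pose out of reach is approached as far as the arm can. A call with a number of a shift or a turn outside -1 to 1 is refused whole. A call with a gripper value outside its range is refused whole. The fingers move at their own pace and stop on an object; "grip_force" is the grip in N (left out, the last holds). Time passes only in rows, so rows that repeat a pose let the fingers close. It gives the time, the measured TCP pose, the force, the opening and the grip force at its end, in the units of the state.
- manip.get_state(): the state, without advancing time (a new reading comes with each control period).
- manip.read_camera(name): name is "scene" or "top"; returns a dict with "img" (384x512x3 uint8, blue, green, red), "vfov" (degrees; the focal length in pixels is half the picture's height over the tangent of half this angle, whatever the lens; pixels are square), "cx", "cy" (the principal point, pixels), "origin" and "orientation" of the camera in the world. Camera axes: x right, y down, z forward; pixel columns grow to the right and rows downward; lengths in m; the calibration is good to about 2 mm. A picture is of the moment at which its call begins. There is no depth.
- manip.job_done(): hands the job in; it is judged then, once.
The state is a dict: "t": time; "joints": joint angles; "joint_vel": joint speeds; "tau": joint torques, N m; "eef_pos": TCP position; "orientation": TCP orientation; "contact_force": force on the tool from outside, world axes, zero at the start; "torque": the same for the moment, N m; "opening": opening from 0.0 (shut) to 1.0 (fully open); "gripper_force": force on a finger pad.
Only numpy, scipy, OpenCV 4.12 (cv2) and the standard library are available. Lean on these libraries where they do the work, as an engineer would, in place of code of your own. Each camera call takes 0.05 s, during which the arm holds its last target. There are 200 camera calls.

TASK

Take the wear size of the test-cylinder die: draw the red safety catch, swing the cover fully back, and with every telescoping gauge on the stand take the cavity it fits - stand it in the cavity on its collar, press the green end of its rocker so the plungers spring out to the wall, press the red end to lock it, and draw it out slowly and straight up. Hang each locked gauge upright on the stand's rails again for reading, then shut the cover, push the catch fully home, and leave the caliper, stopwatch and brush alone.

Things in the scene. Friction and masses are not known exactly. Their poses are not given: they have to be found in the camera images.
- die: Steel die block with three round cavities, fixed on the white deck plate. Origin: centre of its underside; z up, y along the row of cavities, -x its front. 80 x 206 mm on a foot plate 96 x 226 x 8 mm; flat top face 55 mm above the origin. The cover's hinge pin runs along y, 46 mm behind (+x) and 58 mm above the origin.
- cover_bar (a point): Middle of the black round bar handle (11 mm thick, 82 mm long along the die's y) on the cover's free front edge, 122 mm from the hinge pin, 1.5 mm above it when shut. 28 mm clear between bar and cover edge. Moves with the cover.
- cover (a joint): Angle of the hinged blue cover (84 x 200 x 5 mm, 0.45 kg): 0 shut flat over the cavities, grows as its front edge is lifted and swung back (away from the robot) to a stop at 1.85 rad. Past about 1.6 rad it leans on the stop by its weight; before that it falls shut.
- catch_knob (a point): Middle of the upright red knob (15 mm thick, 25 mm tall) of the safety catch on the +y end of the die: a flat bolt whose nose lies over the end of the shut cover. The bolt's top is 16 mm below this point. Moves with the bolt.
- catch (a joint): Travel of the catch bolt along the die's +y: 0 fully home (nose over the cover's end), 0.016 fully drawn; clear of the cover from about 0.010. 2 N friction, stays where left. Bolt home: the cover cannot be lifted. The bolt goes home only over a shut cover.
- stand: Fixed gauge stand, base 64 x 276 mm, two rails. Origin: centre of its underside; z up, y along the rails. Rail tops 70 mm up, rails 5 mm wide, 22 mm free between them, 254 mm long between end plates 12 mm higher. Pairs of 5 mm pins, 12 mm tall, 39 mm either side of the middle, part three places. Gauges hang collar on both rails, head below; it passes only with plungers along the rails.
- bore_small (a point): Centre of the mouth of the 28 mm cavity, in the die's top face; 28 mm across, 45 mm deep.
- gauge_small: Telescoping gauge with a yellow grip, 0.25 kg, loose, may be absent. Origin: on its axis in the underside of its depth collar (54 mm wide, 6 mm thick); z up, y along the plungers. Grip 18 mm thick, 6 to 56 mm up; flange 21 mm wide, 56 to 61 mm; rocker above. Below: rod, then a cross head 12 mm thick, ending 34 mm down; 20 mm over its tips when in, 36 mm fully out. Fits the 28 mm cavity.
- small_lock (a joint): Rocker lever (46 mm long along the gauge's y, 11 mm wide, pivot 70 mm above the gauge's origin, top at 80 mm): 0 locked (red end, +y, down; so at the start), 0.5 free (green end, -y, down). Press the raised end down 24 mm from the axis, 2 to 5 N; it stays. Locked: a brake holds both plungers, but slips if the gauge is jerked out (keep below 0.05 m/s). Free: each springs out within 2 s.
- small_tip_a (a point): Outermost point of the plunger at the gauge's +y end; the distance between the two tips is the size that the gauge has taken.
- small_tip_b (a point): Outermost point of the plunger at the gauge's -y end; the distance between the two tips is the size that the gauge has taken.
- bore_medium (a point): Centre of the mouth of the 36 mm cavity, in the die's top face; 36 mm across, 45 mm deep.
- gauge_medium: Telescoping gauge with a blue grip, 0.25 kg, loose, may be absent. Origin: on its axis in the underside of its depth collar (54 mm wide, 6 mm thick); z up, y along the plungers. Grip 18 mm thick, 6 to 56 mm up; flange 21 mm wide, 56 to 61 mm; rocker above. Below: rod, then a cross head 12 mm thick, ending 34 mm down; 28 mm over its tips when in, 44 mm fully out. Fits the 36 mm cavity.
- medium_lock (a joint): Rocker lever (46 mm long along the gauge's y, 11 mm wide, pivot 70 mm above the gauge's origin, top at 80 mm): 0 locked (red end, +y, down; so at the start), 0.5 free (green end, -y, down). Press the raised end down 24 mm from the axis, 2 to 5 N; it stays. Locked: a brake holds both plungers, but slips if the gauge is jerked out (keep below 0.05 m/s). Free: each springs out within 2 s.
- medium_tip_a (a point): Outermost point of the plunger at the gauge's +y end; the distance between the two tips is the size that the gauge has taken.
- medium_tip_b (a point): Outermost point of the plunger at the gauge's -y end; the distance between the two tips is the size that the gauge has taken.
- bore_large (a point): Centre of the mouth of the 44 mm cavity, in the die's top face; 44 mm across, 45 mm deep.
- gauge_large: Telescoping gauge with a green grip, 0.25 kg, loose, may be absent. Origin: on its axis in the underside of its depth collar (54 mm wide, 6 mm thick); z up, y along the plungers. Grip 18 mm thick, 6 to 56 mm up; flange 21 mm wide, 56 to 61 mm; rocker above. Below: rod, then a cross head 12 mm thick, ending 34 mm down; 36 mm over its tips when in, 52 mm fully out. Fits the 44 mm cavity.
- large_lock (a joint): Rocker lever (46 mm long along the gauge's y, 11 mm wide, pivot 70 mm above the gauge's origin, top at 80 mm): 0 locked (red end, +y, down; so at the start), 0.5 free (green end, -y, down). Press the raised end down 24 mm from the axis, 2 to 5 N; it stays. Locked: a brake holds both plungers, but slips if the gauge is jerked out (keep below 0.05 m/s). Free: each springs out within 2 s.
- large_tip_a (a point): Outermost point of the plunger at the gauge's +y end; the distance between the two tips is the size that the gauge has taken.
- large_tip_b (a point): Outermost point of the plunger at the gauge's -y end; the distance between the two tips is the size that the gauge has taken.
- caliper: Vernier caliper lying on the deck, 210 mm long, loose. A bystander: leave it alone. Origin: centre of its underside.
- stopwatch: Black stopwatch lying in front of the die, 57 x 63 x 16 mm, loose. A bystander: leave it alone. Origin: centre of its underside.
- oil_brush: Flat brush with a red handle, 206 mm long, 15 mm high, lying in front of the die, loose. A bystander: leave it alone. Origin: centre of its underside.
There are look-alikes about, which are no part of the job. What is shaped like the gauge_large but pink is not meant.

How it is judged:
On the way, in this order (a step that is already met when the one before it is completed fails the run):
1. the safety catch is drawn while the cover is still shut (value of joint catch above 0.01 m and value of joint cover below 0.06 rad), for 0.2 s.
2. the cover is swung fully back (value of joint cover above 1.7 rad), for 0.2 s.
3. every gauge that is present has taken the size of its own cavity and is locked at it (distance between small_tip_a and small_tip_b between 0.0265 and 0.03 m and value of joint each of small_lock, medium_lock, large_lock below 0.1 rad and distance between medium_tip_a and medium_tip_b between 0.0345 and 0.038 m and distance between large_tip_a and large_tip_b between 0.0425 and 0.046 m), for 0.2 s.
At the end, for the whole second after the job is handed in: Every gauge present hangs still and upright (0.1 rad) on the stand, collar on both rails (3 mm), rocker locked (below 0.1 rad), tips apart by its own cavity's size (28, 36 or 44 mm; 1.5 mm less to 2 mm more); cover shut (below 0.06 rad), catch home (below 3 mm) (all of step 3 and x of gauge_small in the frame of stand between -0.012 and 0.012 m and y of gauge_small in the frame of stand between -0.115 and 0.115 m and z of gauge_small in the frame of stand between 0.067 and 0.073 m and angle between each of gauge_small, gauge_medium, gauge_large's own z axis and vertical below 0.1 rad and linear speed of each of gauge_small, gauge_medium, gauge_large below 0.02 m/s and x of gauge_medium in the frame of stand between -0.012 and 0.012 m and y of gauge_medium in the frame of stand between -0.115 and 0.115 m and z of gauge_medium in the frame of stand between 0.067 and 0.073 m and x of gauge_large in the frame of stand between -0.012 and 0.012 m and y of gauge_large in the frame of stand between -0.115 and 0.115 m and z of gauge_large in the frame of stand between 0.067 and 0.073 m and value of joint cover below 0.06 rad and value of joint catch below 0.003 m); the robot touches nothing.
It fails at once if the caliper, the stopwatch or the brush is shifted by more than 3 cm (distance of any of caliper, stopwatch, oil_brush from where it was at the start of the episode above 0.03 m).
Of gauge_small, gauge_medium, gauge_large only 2 to 3 are there at a start; the rules pass over those that are not, and their reading is None.
At some moment in a run one of gauge_small, gauge_medium, gauge_large may be knocked a few centimetres aside while the robot is not near it.
Once in a run the grip may slacken for a moment while it holds something.
It also fails if it takes over 210 s, if anything falls off the work surface, if the arm or the gripper's body presses on something with over 40 N, if the wrist force passes 120 N, or if a joint passes its speed limit or range.

## Working session

There is one attempt and no reset: what is moved stays moved. The work goes in short steps, Python scripts to look and compute and a tool call to move; the robot and the scene stay as the last step left them, time stands still between calls to the robot, and variables do not carry over. Pictures are saved under pics/ and viewed, at most 14 in all, crops included, and the job is handed in when it is done.

Besides the shell and the picture viewer there is one more tool, called after ">>>" in YAML: its name, and indented under it one key for each argument. arm_command: Moves the arm, as the interface text tells. Shift numbers are shares of 10 cm and turn numbers shares of 45 degrees, none past 1 either way. Its arguments: {"type":"object","properties":{"angular":{"type":"array","items":{"type":"array","items":{"type":"number"}}},"translation":{"type":"array","items":{"type":"array","items":{"type":"number"}}},"jaw":{"type":"array","items":{"type":"number"}},"grip_force":{"type":"number"}},"required":["angular","translation","jaw"]}

```bash
mkdir -p pics; cat > h.py <<'E'
import numpy as np, cv2
from cell import manip
def cam(n):
    c=manip.read_camera(n); c['R']=np.array(c['orientation']); c['o']=np.array(c['origin'])
    c['f']=c['img'].shape[0]/2/np.tan(np.radians(c['vfov'])/2); return c
def ray(c,u,v):
    return c['R']@np.array([(u-c['cx'])/c['f'],(v-c['cy'])/c['f'],1.])
def onz(c,u,v,z):
    d=ray(c,u,v); return c['o']+d*(z-c['o'][2])/d[2]
def proj(c,p):
    q=c['R'].T@(np.array(p)-c['o']); return q[:2]/q[2]*c['f']+[c['cx'],c['cy']]
E
python3 - <<'E'
from h import *
for n in('scene','top'):
    c=cam(n); print(n,c['o'],c['R'].round(3).tolist(),c['f'],c['cx'],c['cy'])
    cv2.imwrite(f'pics/{n}0.png',cv2.resize(c['img'],(800,600),interpolation=cv2.INTER_CUBIC)); np.save(n+'0.npy',c['img'])
s=manip.get_state();print(s, manip.tip_reach)
E
```

```text
scene [-0.05916582  0.50987997  0.92315036] [[-0.589, -0.592, 0.55], [-0.808, 0.433, -0.399], [-0.002, -0.679, -0.734]] 350.58673098371656 255.7931929038897 187.3947580751175
top [0.43015127 0.06988296 1.13225562] [[0.01, -0.992, 0.128], [-1.0, -0.01, -0.005], [0.006, -0.128, -0.992]] 353.2601128876971 249.3048127210335 188.61292400417054
{'t': 0.1, 'joints': array([-1.28728112e+00,  3.78018902e-01,  7.97795262e-02,  1.27439022e+00,
        6.58924572e-06,  1.46052240e+00]), 'joint_vel': array([ 0.00010458, -0.00163074,  0.00227749,  0.00015405,  0.00027392,
       -0.00039051]), 'tau': array([ 2.62986512e-03, -4.64692461e+01,  2.70583016e+01,  1.19915025e-02,
       -8.96102119e-05, -5.64568126e-08]), 'eef_pos': array([ 0.22048681, -0.53044501,  0.24144554]), 'orientation': array([[ 9.23461893e-01,  3.83689817e-01, -5.06499021e-04],
       [ 3.83690094e-01, -9.23460236e-01,  1.76192716e-03],
       [ 2.08301804e-04, -1.82141125e-03, -9.99998320e-01]]), 'contact_force': array([ 0.16428667, -0.92669509, -0.23893917]), 'torque': array([-0.02638179, -0.03954447,  0.03165684]), 'gripper_force': 0.0, 'opening': 0.9982865957825742} 0.011
```

View pics/scene0.png

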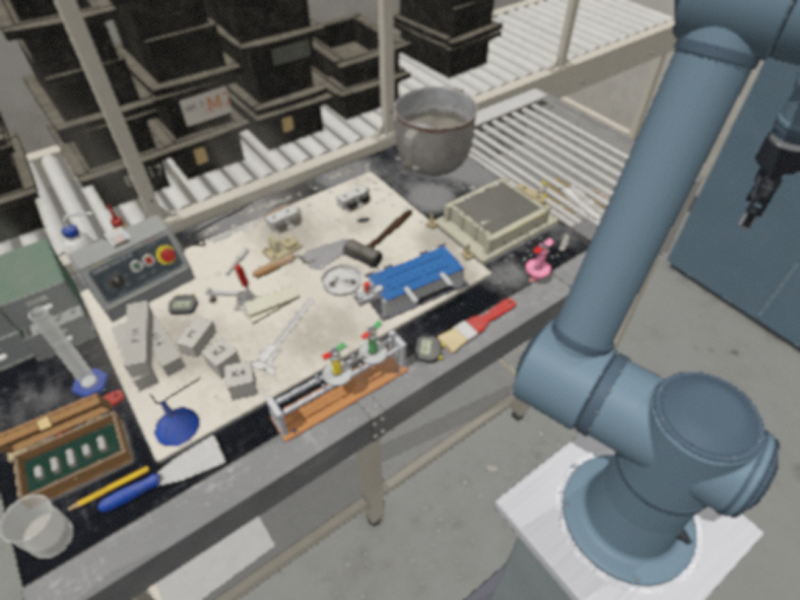

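View pics/top0.png

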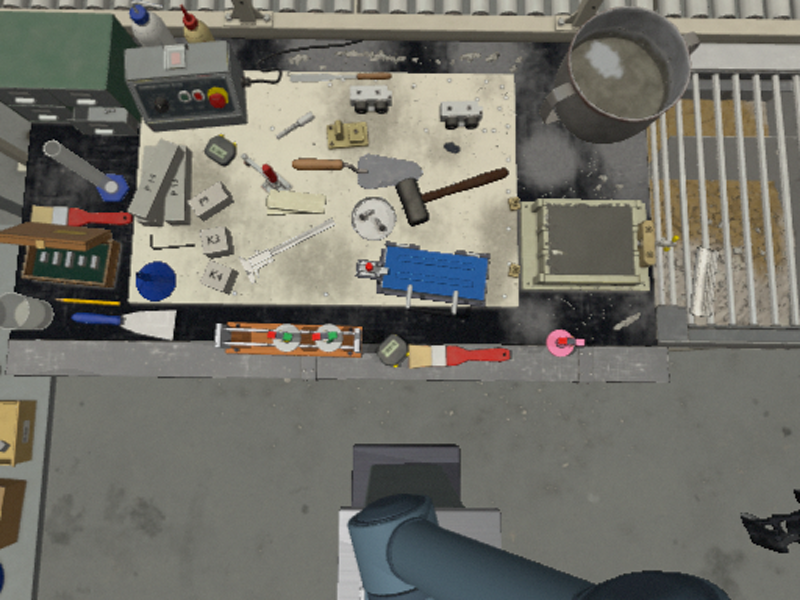

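```bash
python3 - <<'E'
from h import *
t=np.load('top0.npy');s=np.load('scene0.npy')
cv2.imwrite('pics/c1.png',cv2.resize(t[145:245,130:330],(800,400),interpolation=cv2.INTER_CUBIC))
cv2.imwrite('pics/c2.png',cv2.resize(s[150:285,165:345],(800,600),interpolation=cv2.INTER_CUBIC))
E
```

```text
(no output)
```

View pics/c1.png

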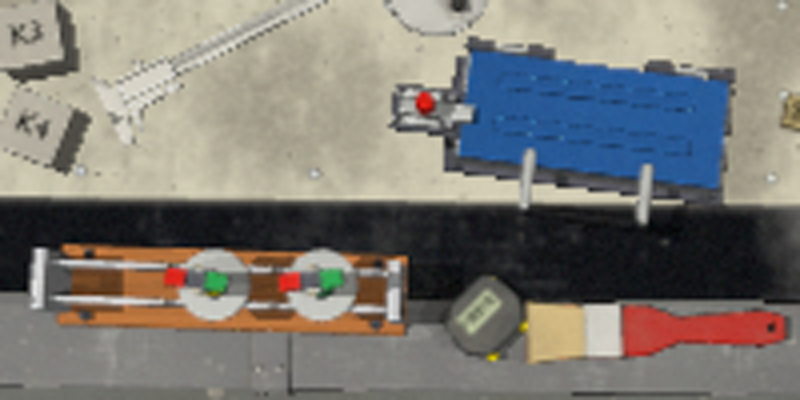

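View pics/c2.png

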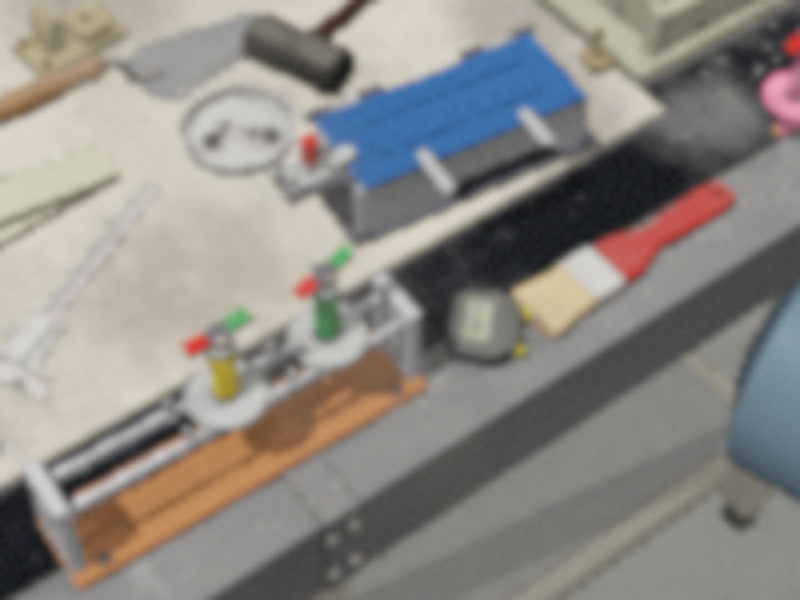

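```bash
cat >> h.py <<'E'
def tri(c1,p1,c2,p2):
    A=[];b=[]
    for c,p in((c1,p1),(c2,p2)):
        d=ray(c,*p);d/=np.linalg.norm(d);M=np.eye(3)-np.outer(d,d);A.append(M);b.append(M@c['o'])
    A=np.vstack(A);b=np.hstack(b);x,r,_,_=np.linalg.lstsq(A,b,rcond=None);return x,np.sqrt(r)
COL=dict(red=((0,150,120),(6,255,255)),green=((50,120,70),(75,255,255)),blue=((100,150,60),(118,255,255)),yellow=((22,130,90),(34,255,255)),orange=((8,120,80),(18,255,255)))
def blobs(c,col,roi,mn=4):
    x0,y0,x1,y1=roi;h=cv2.cvtColor(c['img'],cv2.COLOR_BGR2HSV)
    lo,hi=COL[col];m=cv2.inRange(h,lo,hi)
    if col=='red': m|=cv2.inRange(h,(172,150,120),(180,255,255))
    z=np.zeros_like(m);z[y0:y1,x0:x1]=m[y0:y1,x0:x1]
    n,l,st,ce=cv2.connectedComponentsWithStats(z)
    return [(ce[i].round(2).tolist(),st[i].tolist()) for i in range(1,n) if st[i][4]>=mn], z
E
python3 - <<'E'
from h import *
T=cam('top');S=cam('scene')
RT=(130,145,332,245);RS=(165,150,345,285)
for col in COL:
    print(col); 
    for c,r in((T,RT),(S,RS)):
        for b in blobs(c,col,r)[0]: print('  ',b, onz(c,*b[0],0.1).round(3))
    
for c,r in((T,RT),(S,RS)):
    z=blobs(c,'blue',r)[1];cs=max(cv2.findContours(z,0,2)[0],key=cv2.contourArea)
    q=cv2.approxPolyDP(cv2.convexHull(cs),6,True)[:,0];print(q.tolist(), cv2.minAreaRect(cs))
    for zz in(.06,.07): print([onz(c,*p,zz)[:2].round(3).tolist() for p in q])
E
```

```text
red
   ([235.5, 170.0], [234, 168, 4, 5, 16]) [0.619 0.106 0.1  ]
   ([173.27, 213.95], [171, 212, 6, 5, 22]) [0.487 0.285 0.1  ]
   ([202.0, 215.0], [200, 213, 5, 5, 21]) [0.485 0.202 0.1  ]
   ([303.38, 227.0], [286, 222, 40, 12, 327]) [ 0.453 -0.094  0.1  ]
   ([343.08, 159.83], [342, 158, 3, 5, 12]) [ 0.484 -0.256  0.1  ]
   ([316.82, 200.31], [307, 193, 22, 19, 102]) [ 0.402 -0.057  0.1  ]
   ([233.75, 214.25], [233, 214, 3, 2, 4]) [0.508 0.18  0.1  ]
   ([209.0, 227.0], [208, 226, 3, 3, 7]) [0.511 0.264 0.1  ]
green
   ([183.61, 215.04], [181, 213, 6, 5, 23]) [0.484 0.255 0.1  ]
   ([212.13, 214.65], [210, 213, 6, 5, 23]) [0.486 0.172 0.1  ]
blue
   ([278.32, 174.27], [245, 158, 67, 34, 1661]) [ 0.607 -0.021  0.1  ]
   ([266.3, 173.92], [240, 159, 55, 32, 758]) [ 0.586 -0.001  0.1  ]
yellow
   ([260.6, 226.2], [260, 225, 2, 3, 5]) [0.454 0.031 0.1  ]
   ([253.0, 233.5], [252, 233, 3, 2, 6]) [0.432 0.053 0.1  ]
   ([215.23, 234.73], [213, 231, 5, 8, 30]) [0.477 0.264 0.1  ]
orange
   ([161.93, 207.79], [145, 206, 36, 5, 110]) [0.504 0.319 0.1  ]
   ([196.8, 208.93], [189, 208, 1
[... 478 characters left out ...]
  ([214.33, 256.15], [183, 235, 70, 46, 899]) [0.419 0.303 0.1  ]
   ([257.33, 236.83], [256, 236, 4, 3, 6]) [0.401 0.172 0.1  ]
[[248, 158], [310, 165], [308, 191], [245, 183]] ((278.1051330566406, 174.34320068359375), (65.00436401367188, 26.613798141479492), 7.275004863739014)
[[0.664, 0.069], [0.644, -0.123], [0.563, -0.115], [0.586, 0.078]]
[[0.662, 0.069], [0.642, -0.121], [0.562, -0.114], [0.585, 0.078]]
[[294, 171], [248, 190], [240, 179], [282, 159]] ((266.55474853515625, 173.91864013671875), (16.916170120239258, 52.978614807128906), 67.61986541748047)
[[0.572, -0.113], [0.593, 0.069], [0.651, 0.062], [0.645, -0.118]]
[[0.564, -0.106], [0.586, 0.074], [0.643, 0.067], [0.636, -0.111]]
```

```bash
python3 - <<'E'
from h import *
T=cam('top');S=cam('scene')
COL['red']=((0,90,90),(8,255,255))
COL['green']=((45,80,60),(80,255,255))
COL['blue']=((98,110,50),(120,255,255))
for b in blobs(S,'red',(165,150,290,285))[0]+blobs(S,'green',(165,150,290,285))[0]: print(b)
print(tri(T,(235.5,170),S,(234.7,183.7)))
ot=cam
for c,r in((T,(130,145,332,245)),(S,(165,150,345,285))):
    z=blobs(c,'blue',r)[1];m=cv2.moments(z,True);print(m['m10']/m['m00'],m['m01']/m['m00'])
    cs=max(cv2.findContours(z,0,2)[0],key=cv2.contourArea);print(cv2.approxPolyDP(cv2.convexHull(cs),4,True)[:,0].tolist(),cv2.minAreaRect(cs))
E
```

```text
([234.07, 182.67], [233, 180, 3, 6, 15])
([233.53, 214.35], [231, 212, 6, 5, 17])
([208.64, 227.14], [206, 225, 6, 5, 22])
([241.14, 207.57], [240, 206, 3, 4, 7])
([237.83, 222.11], [237, 219, 3, 7, 18])
([217.62, 221.5], [216, 220, 4, 4, 8])
(array([0.61940754, 0.1050659 , 0.09090405]), array([0.00226072]))
278.42249417249417 174.21386946386946
[[248, 157], [311, 165], [309, 191], [245, 183]] ((278.15386962890625, 174.26922607421875), (65.36630249023438, 27.039569854736328), 7.125016689300537)
265.8404977375566 174.25904977375566
[[295, 171], [249, 191], [237, 177], [282, 158]] ((266.0148010253906, 174.03549194335938), (18.692310333251953, 55.846160888671875), 67.38013458251953)
```

```bash
python3 - <<'E'
from h import *
T=cam('top');S=cam('scene')
for n,a,b in (('cover',(278.3,174.25),(266,174.1)),('knob',(235.5,170),(234.07,182.67)),('Lred',(202,215),(233.53,214.35)),('Lgrn',(212.13,214.65),(241.14,207.57)),('Sred',(173.27,213.95),(208.64,227.14)),('Sgrn',(183.61,215.04),(217.62,221.5)),
 # collars: top crop (321,285)->, (214,284); scene crop (327,338),(226,398)
 ('Lcol',(130+321/4,145+285/4),(165+327/4.444,150+336/4.444)),('Scol',(130+214/4,145+284/4),(165+226/4.444,150+396/4.444)),
 ('standnegyEndTop',(130+394/4,145+289/4),(165+396/4.444,150+300/4.444)),('standposy',(130+39/4,145+278/4),(165+50/4.444,150+490/4.444))):
    p,r=tri(T,a,S,b); print(n,p.round(4),r.round(4), 'top@z', [onz(T,*a,z)[:2].round(4).tolist() for z in (p[2],)])
E
```

```text
cover [ 0.6145 -0.0235  0.0627] [0.0015] top@z [[0.6138, -0.0243]]
knob [0.6193 0.1058 0.0961] [0.0005] top@z [[0.6195, 0.1061]]
Lred [0.4823 0.1965 0.1377] [0.0005] top@z [[0.4826, 0.1968]]
Lgrn [0.4837 0.168  0.1461] [0.0007] top@z [[0.4834, 0.1676]]
Sred [0.4845 0.2772 0.1389] [0.0003] top@z [[0.4846, 0.2773]]
Sgrn [0.4821 0.2479 0.1441] [0.0011] top@z [[0.4816, 0.2473]]
Lcol [0.4829 0.1809 0.071 ] [0.0006] top@z [[0.4826, 0.1806]]
Scol [0.4828 0.2613 0.0691] [0.0005] top@z [[0.4826, 0.261]]
standnegyEndTop [0.4801 0.1258 0.0717] [0.] top@z [[0.4801, 0.1258]]
standposy [0.4848 0.3894 0.0752] [0.0016] top@z [[0.4855, 0.3904]]
```

>>> arm_command:
  angular:
    - [0,0,-0.5]
    - [0,0,-1]
    - [0,0,-1]
    - [0,0,-1]
    - [0,0,-1]
    - [0,0,-1]
    - [0,0,-1]
  translation:
    - [0.5,-0.35,0]
    - [1,-0.7,0]
    - [1,-0.7,0]
    - [1,-0.7,0]
    - [1,-0.7,0]
    - [1,-0.7,0]
    - [1,-0.7,0]
  jaw: [-1,-1,-1,-1,-1,-1,-1]

```text
t: 1.1
eef_pos: [0.2862, -0.4279, 0.2424]
orientation: [[0.382, 0.924, 0.0], [0.924, -0.382, -0.0], [-0.0, 0.0, -1.0]]
contact_force: [-0.2, -0.1, 0.3]
opening: 0.997
gripper_force: 0.0
```

>>> arm_command:
  angular:
    - [0,0,-0.35]
    - [0,0,-0.35]
    - [0,0,-0.35]
    - [0,0,-0.35]
  translation:
    - [0.5,0.1,0]
    - [1,0.17,0]
    - [1,0.17,0]
    - [1,0.17,0]
  jaw: [-0.3,-0.3,-0.3,-0.3]

```text
t: 1.5
eef_pos: [0.3404, -0.3415, 0.2425]
orientation: [[0.116, 0.993, -0.0], [0.993, -0.116, -0.001], [-0.001, 0.0, -1.0]]
contact_force: [0.4, -0.4, -0.7]
opening: 0.65
gripper_force: 0.0
```

>>> arm_command:
  angular:
    - [0,0,0]
    - [0,0,0]
    - [0,0,0]
  translation:
    - [0.48,0.22,0]
    - [0.95,0.45,0]
    - [0.95,0.45,0]
  jaw: [-0.3,-0.3,-0.3]

```text
t: 1.8
eef_pos: [0.3972, -0.2507, 0.2424]
orientation: [[0.114, 0.993, 0.001], [0.993, -0.114, 0.001], [0.001, 0.001, -1.0]]
contact_force: [-0.4, -0.6, -0.9]
opening: 0.651
gripper_force: 0.0
```

>>> arm_command:
  angular:
    - [0,0,0]
    - [0,0,0]
    - [0,0,0]
  translation:
    - [0.48,0.22,0]
    - [0.95,0.45,0]
    - [0.95,0.45,0]
  jaw: [-0.3,-0.3,-0.3]

```text
t: 2.1
eef_pos: [0.4534, -0.1619, 0.2423]
orientation: [[0.113, 0.994, 0.001], [0.994, -0.113, 0.001], [0.001, 0.001, -1.0]]
contact_force: [-0.5, 0.0, -0.2]
opening: 0.651
gripper_force: 0.0
```

>>> arm_command:
  angular:
    - [0,0,0]
    - [0,0,0]
    - [0,0,0]
  translation:
    - [0.48,0.22,0]
    - [0.95,0.45,0]
    - [0.95,0.45,0]
  jaw: [-0.3,-0.3,-0.3]

```text
t: 2.4
eef_pos: [0.5095, -0.0731, 0.2421]
orientation: [[0.114, 0.994, 0.001], [0.994, -0.114, 0.001], [0.001, 0.001, -1.0]]
contact_force: [0.4, -0.3, -0.3]
opening: 0.648
gripper_force: 0.0
```

>>> arm_command:
  angular:
    - [0,0,0]
    - [0,0,0]
    - [0,0,0]
  translation:
    - [0.48,0.22,0]
    - [0.95,0.45,0]
    - [0.95,0.45,0]
  jaw: [-0.3,-0.3,-0.3]

```text
t: 2.7
eef_pos: [0.5654, 0.0157, 0.2418]
orientation: [[0.114, 0.993, 0.001], [0.993, -0.114, 0.001], [0.001, 0.001, -1.0]]
contact_force: [-0.0, -0.1, -0.0]
opening: 0.651
gripper_force: 0.0
```

>>> arm_command:
  angular:
    - [0,0,0]
    - [0,0,0]
    - [0,0,0]
  translation:
    - [0.48,0.22,0]
    - [0.95,0.45,0.9]
    - [0.95,0.45,0.9]
  jaw: [-0.3,-0.3,-0.3]

```text
t: 3.0
eef_pos: [0.62, 0.0993, 0.1575]
orientation: [[0.119, 0.993, 0.005], [0.993, -0.119, -0.001], [-0.001, 0.005, -1.0]]
contact_force: [0.5, -0.7, -0.1]
opening: 0.651
gripper_force: 0.0
```

```bash
python3 - <<'E'
from h import *
s=manip.get_state();print(s['eef_pos'],s['opening'])
T=cam('top');S=cam('scene')
a=T['img'][130:205,190:330];b=S['img'][140:215,200:340]
cv2.imwrite('pics/k1.png',np.hstack([cv2.resize(x,(400,214),interpolation=cv2.INTER_CUBIC) for x in(a,b)]))
E
```

```text
[0.62001204 0.09929932 0.15751593] 0.6509080397321146
```

View pics/k1.png

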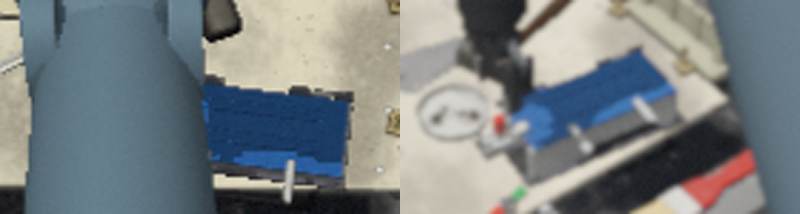

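>>> arm_command:
  angular:
    - [0,0,0]
    - [0,0,0]
    - [0,0,0]
    - [0,0,0]
    - [0,0,0]
  translation:
    - [0.02,-0.02,0.2]
    - [0.02,-0.02,0.4]
    - [0.02,-0.02,0.6]
    - [0.02,-0.02,0.64]
    - [0.02,-0.02,0.64]
  jaw: [-0.3,-0.3,-0.3,-0.3,-0.3]

```text
t: 3.6
eef_pos: [0.6152, 0.1011, 0.0932]
orientation: [[0.119, 0.993, -0.001], [0.993, -0.119, -0.001], [-0.001, -0.001, -1.0]]
contact_force: [1.1, 0.5, -0.0]
opening: 0.649
gripper_force: 0.0
```

>>> arm_command:
  angular:
    - [0,0,0]
    - [0,0,0]
    - [0,0,0]
    - [0,0,0]
    - [0,0,0]
    - [0,0,0]
    - [0,0,0]
    - [0,0,0]
  translation:
    - [0,0,0]
    - [0,0,0]
    - [0,0,0]
    - [0,0,0]
    - [0,0,0]
    - [0,0,0]
    - [0,0,0]
    - [0,0,0]
  jaw: [0.2,0.5,0.8,1,1,1,1,1]
  grip_force: 25

```text
t: 4.4
eef_pos: [0.6186, 0.1028, 0.0949]
orientation: [[0.117, 0.993, 0.007], [0.993, -0.117, -0.001], [-0.001, 0.007, -1.0]]
contact_force: [4.3, -2.3, -0.2]
opening: 0.16
gripper_force: 26.5
```

>>> arm_command:
  angular:
    - [0,0,0]
    - [0,0,0]
    - [0,0,0]
    - [0,0,0]
    - [0,0,0]
    - [0,0,0]
    - [0,0,0]
    - [0,0,0]
  translation:
    - [0.04,0,0]
    - [0.08,0,0]
    - [0.12,0,0]
    - [0.15,0,0]
    - [0.17,0,0]
    - [0.18,0,0]
    - [0.18,0,0]
    - [0.18,0,0]
  jaw: [1,1,1,1,1,1,1,1]

```text
t: 5.2
eef_pos: [0.6205, 0.1188, 0.0948]
orientation: [[0.118, 0.993, 0.006], [0.993, -0.118, -0.005], [-0.004, 0.007, -1.0]]
contact_force: [4.5, -6.2, 1.1]
opening: 0.16
gripper_force: 26.6
```

>>> arm_command:
  angular:
    - [0,0,0]
    - [0,0,0]
    - [0,0,0]
    - [0,0,0]
    - [0,0,0]
    - [0,0,0]
    - [0,0,0]
  translation:
    - [0,0,0]
    - [0,0,0]
    - [0,0,0]
    - [0,0,-0.3]
    - [0,0,-0.7]
    - [0,0,-0.8]
    - [0,0,-0.8]
  jaw: [0.2,-0.1,-0.3,-0.3,-0.3,-0.3,-0.3]

```text
t: 5.9
eef_pos: [0.6191, 0.1216, 0.1754]
orientation: [[0.116, 0.993, 0.005], [0.993, -0.116, 0.001], [0.001, 0.005, -1.0]]
contact_force: [0.8, -0.0, 0.6]
opening: 0.652
gripper_force: 0.0
```

```bash
python3 - <<'E'
from h import *
T=cam('top');S=cam('scene')
for p in((261.5,197),(290.75,200.5)): print(onz(T,*p,.062).round(4))
COL['red']=((0,90,90),(8,255,255))
print(blobs(S,'red',(225,170,245,200),2)[0],blobs(S,'blue',(225,150,330,200),20)[0])
for p in((.6193,.1058,.0961),(.6212,.1217,.0961)): print(proj(S,p))
img=T['img'][178:205,240:320].astype(int).sum(2)//3
cv2.imwrite('pics/b.png',cv2.resize(np.clip(np.load('top0.npy')[175:210,240:315].astype(int)*3,0,255).astype(np.uint8),(750,350),interpolation=cv2.INTER_CUBIC))
E
```

```text
[0.5431 0.0269 0.062 ]
[ 0.5333 -0.0622  0.062 ]
[([229.24, 184.59], [228, 182, 4, 6, 17])] [([266.34, 173.92], [241, 159, 54, 31, 744])]
[233.9695468 182.6506984]
[229.55596375 184.40796343]
```

View pics/b.png

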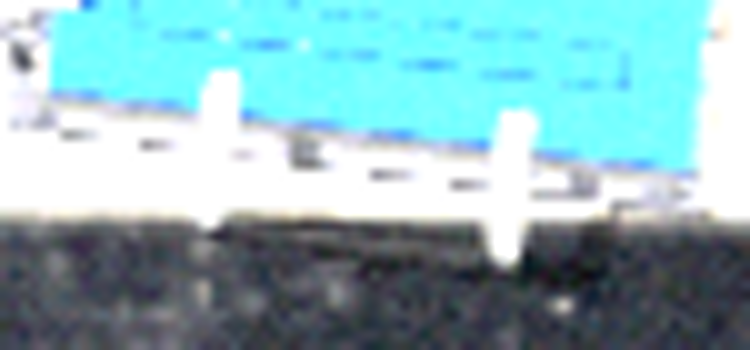

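>>> arm_command:
  angular:
    - [0,0,0]
    - [0,0,0]
    - [0,0,0]
  translation:
    - [-0.5,-0.22,0]
    - [-1,-0.45,0]
    - [-1,-0.45,0]
  jaw: [0.4,0.4,0.4]

```text
t: 6.3
eef_pos: [0.5564, 0.0242, 0.1702]
orientation: [[0.12, 0.993, -0.008], [0.993, -0.12, -0.001], [-0.002, -0.007, -1.0]]
contact_force: [-0.9, 0.7, 0.3]
opening: 0.299
gripper_force: 0.0
```

>>> arm_command:
  angular:
    - [0,0,0]
    - [0,0,0]
    - [0,0,0]
    - [0,0,0]
  translation:
    - [-0.46,-0.2,0.1]
    - [-0.46,-0.2,0.5]
    - [-0.46,-0.2,0.7]
    - [-0.46,-0.2,0.7]
  jaw: [0.4,0.4,0.4,0.4]

```text
t: 6.7
eef_pos: [0.5318, -0.0158, 0.0985]
orientation: [[0.117, 0.993, -0.009], [0.993, -0.117, 0.002], [0.001, -0.009, -1.0]]
contact_force: [0.1, -0.4, -0.5]
opening: 0.297
gripper_force: 0.0
```

>>> arm_command:
  angular:
    - [0,0,0]
    - [0,0,0]
  translation:
    - [0,0,0]
    - [0,0,0]
  jaw: [0.4,0.4]

```text
t: 6.9
eef_pos: [0.537, -0.016, 0.1039]
orientation: [[0.116, 0.993, 0.001], [0.993, -0.116, -0.0], [-0.0, 0.001, -1.0]]
contact_force: [0.2, 0.1, 0.9]
opening: 0.301
gripper_force: 0.0
```

Good. Down 43 mm, then close on the bar.

>>> arm_command:
  angular:
    - [0,0,0]
    - [0,0,0]
    - [0,0,0]
    - [0,0,0]
    - [0,0,0]
    - [0,0,0]
  translation:
    - [0,0,0.1]
    - [0,0,0.2]
    - [0,0,0.3]
    - [0,0,0.4]
    - [0,0,0.43]
    - [0,0,0.43]
  jaw: [0.4,0.4,0.4,0.4,0.4,0.4]

```text
t: 7.5
eef_pos: [0.5352, -0.0162, 0.0591]
orientation: [[0.116, 0.993, -0.002], [0.993, -0.116, 0.0], [-0.0, -0.002, -1.0]]
contact_force: [0.1, 0.7, 0.2]
opening: 0.299
gripper_force: 0.0
```

>>> arm_command:
  angular:
    - [0,0,0]
    - [0,0,0]
    - [0,0,0]
    - [0,0,0]
    - [0,0,0]
    - [0,0,0]
  translation:
    - [0,0,0]
    - [0,0,0]
    - [0,0,0]
    - [0,0,0]
    - [0,0,0]
    - [0,0,0]
  jaw: [0.6,0.8,1,1,1,1]
  grip_force: 22

```text
t: 8.1
eef_pos: [0.5385, -0.0166, 0.061]
orientation: [[0.117, 0.993, 0.005], [0.993, -0.117, -0.001], [-0.0, 0.005, -1.0]]
contact_force: [4.8, -0.3, -2.9]
opening: 0.121
gripper_force: 21.5
```

>>> arm_command:
  angular:
    - [0,0,0]
    - [0,0,0]
    - [0,0,0]
    - [0,0,0]
    - [0,0,0]
    - [0,0,0]
    - [0,0,0]
    - [0,0,0]
    - [0,0,0]
    - [0,0,0]
    - [0,0,0]
    - [0,0,0]
    - [0,0,0]
  translation:
    - [0,0.001,-0.05]
    - [0,0.006,-0.12]
    - [0,0.02,-0.22]
    - [0,0.04,-0.315]
    - [0,0.07,-0.41]
    - [0,0.105,-0.5]
    - [0,0.15,-0.585]
    - [0,0.2,-0.67]
    - [0,0.255,-0.75]
    - [0,0.32,-0.825]
    - [0,0.39,-0.89]
    - [0,0.46,-0.955]
    - [0,0.46,-0.955]
  jaw: [1,1,1,1,1,1,1,1,1,1,1,1,1]

```text
t: 9.4
eef_pos: [0.5831, -0.0218, 0.1551]
orientation: [[0.117, 0.993, 0.001], [0.993, -0.117, -0.0], [0.0, 0.001, -1.0]]
contact_force: [5.6, -0.4, -10.1]
opening: 0.118
gripper_force: 21.6
```

>>> arm_command:
  angular:
    - [0,0,0]
    - [0,0,0]
    - [0,0,0]
    - [0,0,0]
    - [0,0,0]
    - [0,0,0]
    - [0,0,0]
    - [0,0,0]
    - [0,0,0]
    - [0,0,0]
    - [0,0,0]
    - [0,0,0]
  translation:
    - [0,0.06,-0.045]
    - [0,0.14,-0.095]
    - [0,0.225,-0.14]
    - [0,0.315,-0.18]
    - [0,0.41,-0.21]
    - [0,0.505,-0.235]
    - [0,0.6,-0.25]
    - [0,0.695,-0.26]
    - [0,0.795,-0.26]
    - [0,0.89,-0.255]
    - [0,0.975,-0.245]
    - [0,0.975,-0.245]
  jaw: [1,1,1,1,1,1,1,1,1,1,1,1]

```text
t: 10.6
eef_pos: [0.6788, -0.033, 0.1804]
orientation: [[0.116, 0.993, -0.0], [0.993, -0.116, 0.0], [0.0, -0.0, -1.0]]
contact_force: [-0.0, -0.7, 0.4]
opening: 0.115
gripper_force: 22.2
```

>>> arm_command:
  angular:
    - [0,0,0]
    - [0,0,0]
    - [0,0,0]
    - [0,0,0]
    - [0,0,0]
    - [0,0,0]
    - [0,0,0]
    - [0,0,0]
    - [0,0,0]
    - [0,0,0]
  translation:
    - [0,0.05,0.01]
    - [0,0.09,0.02]
    - [0,0.09,0.02]
    - [0,0.09,0.02]
    - [0,0.09,0.02]
    - [0,0.09,0.02]
    - [0,0.09,-0.2]
    - [0,0.09,-0.5]
    - [0,0.09,-0.5]
    - [0,0.09,-0.5]
  jaw: [1,1,1,0.7,0.4,0.4,0.4,0.4,0.4,0.4]

```text
t: 11.6
eef_pos: [0.6881, -0.0342, 0.2308]
orientation: [[0.116, 0.993, 0.002], [0.993, -0.116, -0.0], [-0.0, 0.002, -1.0]]
contact_force: [0.5, -0.1, -0.2]
opening: 0.304
gripper_force: 0.0
```

>>> arm_command:
  angular:
    - [0,0,0]
    - [0,0,0]
    - [0,0,0]
  translation:
    - [0.5,-0.5,0]
    - [1,-1,0]
    - [1,-1,0]
  jaw: [-0.3,-0.3,-0.3]

```text
t: 11.9
eef_pos: [0.5972, 0.0783, 0.2281]
orientation: [[0.117, 0.993, -0.003], [0.993, -0.117, 0.0], [-0.0, -0.003, -1.0]]
contact_force: [0.7, 0.6, -0.4]
opening: 0.647
gripper_force: 0.0
```

>>> arm_command:
  angular:
    - [0,0,0]
    - [0,0,0]
    - [0,0,0]
  translation:
    - [0.5,-0.5,0]
    - [1,-1,0]
    - [1,-1,0]
  jaw: [-0.3,-0.3,-0.3]

```text
t: 12.2
eef_pos: [0.5091, 0.1893, 0.2284]
orientation: [[0.116, 0.993, -0.003], [0.993, -0.116, -0.0], [-0.001, -0.003, -1.0]]
contact_force: [0.4, 0.4, -0.8]
opening: 0.652
gripper_force: 0.0
```

```bash
python3 - <<'E'
from h import *
print(manip.get_state()['eef_pos'])
T=cam('top');S=cam('scene')
np.save('t1.npy',T['img']);np.save('s1.npy',S['img'])
a=T['img'][145:245,140:330];b=S['img'][140:285,165:345]
cv2.imwrite('pics/o1.png',np.hstack([cv2.resize(x,(w,h),interpolation=cv2.INTER_CUBIC) for x,w,h in((a,500,263),(cv2.copyMakeBorder(b,0,0,0,0,0),300,263))]))
cv2.imwrite('pics/o1.png',cv2.resize(T['img'][140:245,140:330],(800,442),interpolation=cv2.INTER_CUBIC))
E
```

```text
[0.509147   0.18929512 0.22844587]
```

View pics/o1.png

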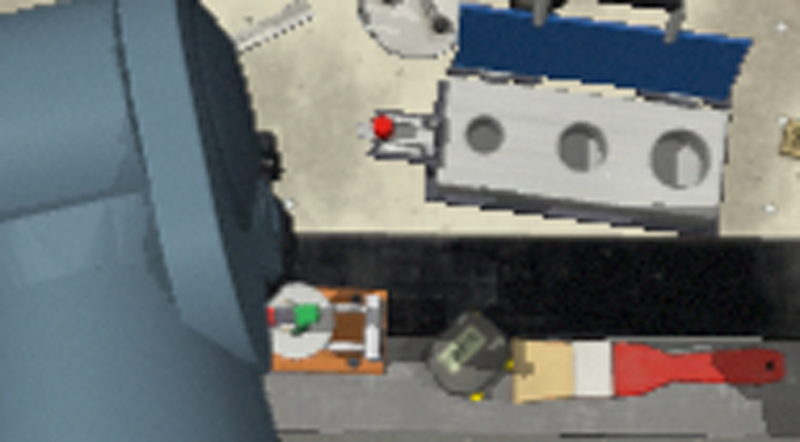

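```bash
python3 - <<'E'
from h import *
T=cam('top');g=cv2.cvtColor(np.load('t1.npy'),cv2.COLOR_BGR2GRAY)
P=[]
for u,v,r in((486,135,28),(582,147,36),(681,157,44)):
    u=140+u/4.2105;v=140+v/4.2105;R=int(r/3.05/2+4)
    x0,y0=int(u)-R,int(v)-R;w=g[y0:y0+2*R+2,x0:x0+2*R+2]
    W=cv2.resize(w,None,fx=8,fy=8,interpolation=cv2.INTER_CUBIC)
    face=np.percentile(W,80); m=(W<face-20).astype(np.uint8)
    n,l,st,ce=cv2.connectedComponentsWithStats(m)
    # component nearest centre
    i=min(range(1,n),key=lambda i:np.hypot(*(ce[i]-8*R))+(st[i][4]<300)*1e3)
    c=max(cv2.findContours((l==i).astype(np.uint8),0,2)[0],key=cv2.contourArea)
    (cx,cy),(a,b),t=cv2.minAreaRect(cv2.convexHull(c)); (ex,ey),er=cv2.minEnclosingCircle(c)
    px=x0+(ex+.5)/8-.5;py=y0+(ey+.5)/8-.5
    px2=x0+(cx+.5)/8-.5;py2=y0+(cy+.5)/8-.5
    p=onz(T,px,py,.058);P.append(p);print(face,(px,py),(px2,py2),a/8*3.05,b/8*3.05,er*2/8*3.05,p.round(4),onz(T,px2,py2,.058).round(4))
P=np.array(P);d=P[0]-P[2];print(np.linalg.norm(d),d/np.linalg.norm(d),np.linalg.norm(P[0]-P[1]))
print(blobs(T,'red',(225,160,240,180)))
E
```

```text
197.0 (254.56458187103271, 171.54542684555054) (254.53749990463257, 171.57500076293945) 30.34903230667114 30.178532648086545 31.494361734390257 [0.6223 0.0486 0.058 ] [0.6222 0.0486 0.058 ]
196.0 (277.8125, 174.5) (277.75, 174.4375) 38.125 38.506249999999994 39.82017388343811 [ 0.6138 -0.0232  0.058 ] [ 0.614 -0.023  0.058]
199.0 (301.02172565460205, 177.31761837005615) (301.0, 177.25) 45.36875 46.131249999999994 47.153965806961054 [ 0.6058 -0.0948  0.058 ] [ 0.606  -0.0947  0.058 ]
0.14427585282340763 [0.11431365 0.99344471 0.        ] 0.07226719369389113
([([230.38, 169.25], [229, 167, 4, 5, 16])], array([[0, 0, 0, ..., 0, 0, 0],
       [0, 0, 0, ..., 0, 0, 0],
       [0, 0, 0, ..., 0, 0, 0],
       ...,
       [0, 0, 0, ..., 0, 0, 0],
       [0, 0, 0, ..., 0, 0, 0],
       [0, 0, 0, ..., 0, 0, 0]], shape=(384, 512), dtype=uint8))
```

>>> arm_command:
  angular:
    - [0,0,-0.125]
    - [0,0,-0.125]
    - [0,0,-0.125]
    - [0,0,-0.125]
    - [0,0,-0.125]
  translation:
    - [-0.1,-0.29,0]
    - [-0.1,-0.29,0.2]
    - [-0.1,-0.29,0.3]
    - [-0.1,-0.29,0.3]
    - [-0.1,-0.29,0.3]
  jaw: [-0.3,-0.3,-0.3,-0.3,-0.3]

```text
t: 12.85
eef_pos: [0.4826, 0.1808, 0.1996]
orientation: [[0.02, 1.0, -0.001], [1.0, -0.02, -0.0], [-0.0, -0.001, -1.0]]
contact_force: [-0.4, 0.1, -0.0]
opening: 0.646
gripper_force: 0.0
```

```bash
python3 - <<'E'
from h import *
s=manip.get_state();print(s['eef_pos'],s['orientation'].round(3).tolist())
S=cam('scene')
cv2.imwrite('pics/g1.png',cv2.resize(S['img'][150:290,160:340],(720,560),interpolation=cv2.INTER_CUBIC))
E
```

```text
[0.48258915 0.18081343 0.19959663] [[0.02, 1.0, -0.001], [1.0, -0.02, -0.0], [-0.0, -0.001, -1.0]]
```

View pics/g1.png

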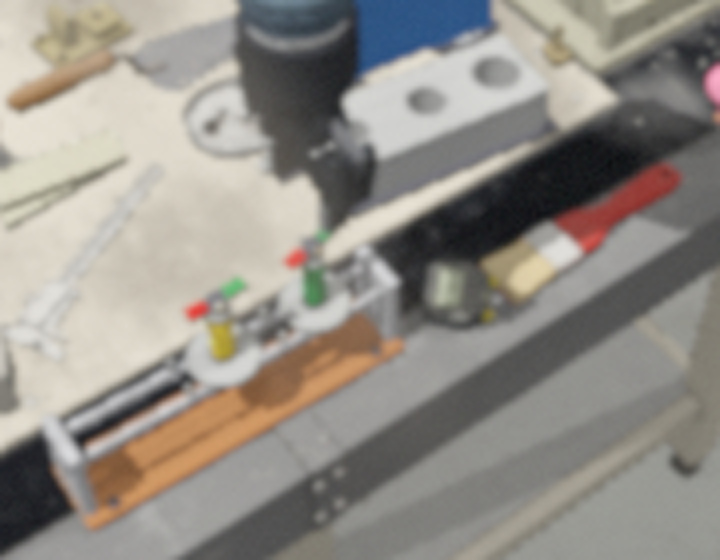

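>>> arm_command:
  angular:
    - [0,0,0]
    - [0,0,0]
    - [0,0,0]
    - [0,0,0]
    - [0,0,0]
    - [0,0,0]
  translation:
    - [0,0,0.2]
    - [0,0,0.4]
    - [0,0,0.6]
    - [0,0,0.8]
    - [0,0,0.93]
    - [0,0,0.93]
  jaw: [-0.3,-0.3,-0.3,-0.3,-0.3,-0.3]

```text
t: 13.5
eef_pos: [0.4815, 0.181, 0.1057]
orientation: [[0.019, 1.0, -0.003], [1.0, -0.019, -0.001], [-0.001, -0.003, -1.0]]
contact_force: [0.1, -0.4, -0.3]
opening: 0.655
gripper_force: 0.0
```

>>> arm_command:
  angular:
    - [0,0,0]
    - [0,0,0]
    - [0,0,0]
    - [0,0,0]
    - [0,0,0]
    - [0,0,0]
    - [0,0,0]
    - [0,0,0]
  translation:
    - [0,0,0]
    - [0,0,0]
    - [0,0,0]
    - [0,0,0]
    - [0,0,0]
    - [0,0,0]
    - [0,0,0]
    - [0,0,0]
  jaw: [0.1,0.3,0.5,0.7,1,1,1,1]
  grip_force: 50

```text
t: 14.3
eef_pos: [0.4837, 0.1816, 0.1083]
orientation: [[0.019, 1.0, 0.003], [1.0, -0.019, 0.0], [0.001, 0.003, -1.0]]
contact_force: [1.8, -0.1, 6.1]
opening: 0.213
gripper_force: 48.6
```

>>> arm_command:
  angular:
    - [0,0,0]
    - [0,0,0]
    - [0,0,0]
    - [0,0,0]
    - [0,0,0]
    - [0,0,0]
    - [0,0,0]
  translation:
    - [0,0,-0.05]
    - [0,0,-0.15]
    - [0,0,-0.25]
    - [0,0,-0.35]
    - [0,0,-0.45]
    - [0,0,-0.6]
    - [0,0,-0.6]
  jaw: [1,1,1,1,1,1,1]

```text
t: 15.0
eef_pos: [0.4838, 0.1818, 0.1695]
orientation: [[0.018, 1.0, 0.004], [1.0, -0.018, 0.001], [0.001, 0.004, -1.0]]
contact_force: [0.7, 0.7, -3.6]
opening: 0.215
gripper_force: 48.9
```

>>> arm_command:
  angular:
    - [0,0,0]
    - [0,0,0]
    - [0,0,0]
    - [0,0,0]
    - [0,0,0]
  translation:
    - [-0.15,0.07,0]
    - [-0.4,0.18,0]
    - [-0.65,0.3,0]
    - [-0.91,0.42,0]
    - [-0.91,0.42,0]
  jaw: [1,1,1,1,1]

```text
t: 15.5
eef_pos: [0.524, 0.0865, 0.1667]
orientation: [[0.023, 1.0, 0.001], [1.0, -0.023, -0.002], [-0.002, 0.001, -1.0]]
contact_force: [0.1, 0.0, -3.4]
opening: 0.214
gripper_force: 48.9
```

>>> arm_command:
  angular:
    - [0,0,0]
    - [0,0,0]
    - [0,0,0]
    - [0,0,0]
    - [0,0,0]
  translation:
    - [-0.15,0.07,0]
    - [-0.4,0.18,0]
    - [-0.65,0.3,0]
    - [-0.91,0.42,0]
    - [-0.91,0.42,0]
  jaw: [1,1,1,1,1]

```text
t: 16.0
eef_pos: [0.5645, -0.0056, 0.1669]
orientation: [[0.022, 1.0, 0.001], [1.0, -0.022, -0.003], [-0.003, 0.002, -1.0]]
contact_force: [-0.1, -0.8, -3.4]
opening: 0.213
gripper_force: 49.0
```

>>> arm_command:
  angular:
    - [0,0,0]
    - [0,0,0]
    - [0,0,0]
    - [0,0,0]
    - [0,0,0]
    - [0,0,0]
  translation:
    - [-0.15,0.07,0]
    - [-0.4,0.18,0]
    - [-0.65,0.3,0]
    - [-0.91,0.42,0]
    - [-0.91,0.42,0]
    - [-0.91,0.42,0]
  jaw: [1,1,1,1,1,1]

```text
t: 16.6
eef_pos: [0.6031, -0.0943, 0.1666]
orientation: [[0.019, 1.0, -0.001], [1.0, -0.019, 0.001], [0.001, -0.001, -1.0]]
contact_force: [-0.5, 1.2, -3.5]
opening: 0.212
gripper_force: 49.1
```

```bash
python3 - <<'E'
from h import *
s=manip.get_state();print(s['eef_pos'],s['orientation'].round(3).tolist())
S=cam('scene');T=cam('top')
np.save('s2.npy',S['img'])
cv2.imwrite('pics/g2.png',np.vstack([cv2.resize(S['img'][140:215,200:340],(560,300),interpolation=cv2.INTER_CUBIC),cv2.resize(T['img'][135:210,190:330],(560,300),interpolation=cv2.INTER_CUBIC)]))
E
```

```text
[ 0.60305303 -0.09430993  0.16661457] [[0.019, 1.0, -0.001], [1.0, -0.019, 0.001], [0.001, -0.001, -1.0]]
```

View pics/g2.png

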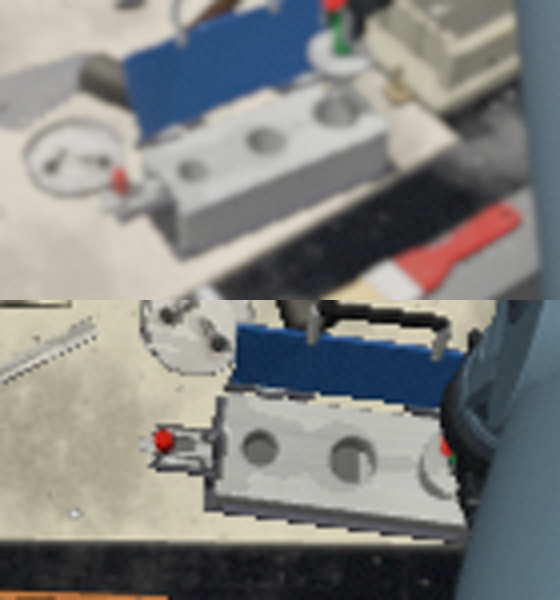

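```bash
python3 - <<'E'
from h import *
S=cam('scene');g=S['img']
e=manip.get_state()['eef_pos'];print(e)
for dz in(-.0383,-.0323,-.007): print(dz,(proj(S,e+[0,0,dz])).round(1))
COL['green']=((40,80,40),(85,255,255))
print(blobs(S,'green',(270,130,300,165),3)[0])
# collar: bright low-sat pixels against blue
h=cv2.cvtColor(g,cv2.COLOR_BGR2HSV);print(h[150:163,272:298,1]);
E
```

```text
[ 0.60255242 -0.0930787   0.16683297]
-0.0383 [285.2 153.8]
-0.0323 [285.3 152.5]
-0.007 [285.7 146.8]
[([283.5, 145.0], [283, 144, 2, 3, 6]), ([284.8, 151.6], [284, 151, 3, 2, 5])]
[[173 167 169 173 146  79  24   5   1   3   8  31  68  49  30  26  20   7
   10  16  26  29  29  29  30  29]
 [171 165 165 168 121  49  11   1   3   3  10  38  91  96  77  52  25   8
    7   9  19  26  28  30  30  30]
 [164 168 167 163 111  41   9   3   3   4   6  39 106 130 119  75  19   8
    4   4  16  26  31  29  29  30]
 [165 166 166 162 111  38   7   3   3   4   4  19  55  77  69  36  10   5
    3   5  13  25  30  30  29  29]
 [167 169 173 169 125  45   8   3   3   3   1   5  10  13   8   5   3   4
    5   3   8  22  32  31  29  30]
 [165 166 168 161 137  65  16   3   3   3   3   3   4   3   3   4   3   5
    3   3   5  18  30  32  30  30]
 [170 168 163 169 157 102  45  11   1   1   4   4   4   2   2   2   4   3
    3   6  11  21  28  32  30  32]
 [167 163 164 143 119  93  56  20   5   3   3   4   3   3   3   3   3   4
    8  14  22  23  25  28  32  34]
 [160 146 113  74  43  32  22  14   5   2   3   3   3   3   3   5   6  12
   20  23  25  24  24  25  29  36]
 [127  88  51  28  13   8   7   2   2   2   4   4   4   4   2   7  18  22
   26  25  26  24  22  23  30  43]
 [ 82  42  15   8   5   3   3   0   5  12  12   6   4   2   6  13  23  26
   25  26  26  24  25  29  38  54]
 [ 38  15   2   2   0   2   0   3  10  25  23  12   4   2   6  13  22  24
   26  26  25  23  25  34  51  65]
 [  2   2   2   3   4   4   4   4  12  30  29  16   7   4   2   5  15  22
   25  25  26  22  22  33  57  69]]
```

>>> arm_command:
  angular:
    - [0,0,0]
    - [0,0,0]
    - [0,0,0]
    - [0,0,0]
    - [0,0,0]
    - [0,0,0]
    - [0,0,0]
  translation:
    - [-0.03,0.03,0.05]
    - [-0.03,0.03,0.15]
    - [-0.03,0.03,0.25]
    - [-0.03,0.03,0.35]
    - [-0.03,0.03,0.42]
    - [-0.03,0.03,0.45]
    - [-0.03,0.03,0.45]
  jaw: [1,1,1,1,1,1,1]

```text
t: 17.45
eef_pos: [0.6055, -0.0969, 0.1213]
orientation: [[0.019, 1.0, -0.001], [1.0, -0.019, 0.0], [0.0, -0.001, -1.0]]
contact_force: [-0.2, -0.1, -3.2]
opening: 0.215
gripper_force: 49.1
```

>>> arm_command:
  angular:
    - [0,0,0]
    - [0,0,0]
    - [0,0,0]
    - [0,0,0]
    - [0,0,0]
    - [0,0,0]
  translation:
    - [0,0,0.05]
    - [0,0,0.1]
    - [0,0,0.15]
    - [0,0,0.2]
    - [0,0,0.23]
    - [0,0,0.23]
  jaw: [1,1,1,1,1,1]

```text
t: 18.05
eef_pos: [0.6063, -0.0969, 0.0995]
orientation: [[0.018, 1.0, 0.001], [1.0, -0.018, -0.0], [-0.0, 0.001, -1.0]]
contact_force: [-1.5, 0.4, 0.1]
opening: 0.207
gripper_force: 49.3
```

>>> arm_command:
  angular:
    - [0,0,0]
    - [0,0,0]
    - [0,0,0]
  translation:
    - [0,0,0.01]
    - [0,0,0.02]
    - [0,0,0.02]
  jaw: [1,1,1]

```text
t: 18.35
eef_pos: [0.6064, -0.097, 0.0994]
orientation: [[0.018, 1.0, 0.002], [1.0, -0.018, -0.001], [-0.001, 0.002, -1.0]]
contact_force: [-5.3, 2.3, 11.0]
opening: 0.217
gripper_force: 49.9
```

>>> arm_command:
  angular:
    - [0,0,0]
    - [0,0,0]
    - [0,0,0]
    - [0,0,0]
    - [0,0,0]
    - [0,0,0]
    - [0,0,0]
    - [0,0,0]
    - [0,0,0]
  translation:
    - [0,0,-0.02]
    - [0,0,-0.02]
    - [0,0,-0.02]
    - [0,0,-0.02]
    - [0,0,-0.25]
    - [0,0,-0.5]
    - [0,0,-0.75]
    - [0,0,-0.88]
    - [0,0,-0.88]
  jaw: [0.7,0.3,0.3,0.3,0.3,0.3,0.3,0.3,0.3]

```text
t: 19.25
eef_pos: [0.6077, -0.0975, 0.1874]
orientation: [[0.019, 1.0, 0.005], [1.0, -0.019, -0.001], [-0.001, 0.005, -1.0]]
contact_force: [-0.2, 0.1, 0.2]
opening: 0.353
gripper_force: 0.0
```

>>> arm_command:
  angular:
    - [0,0,0]
    - [0,0,0]
    - [0,0,0]
    - [0,0,0]
    - [0,0,0]
    - [0,0,0]
  translation:
    - [-0.1,0,0]
    - [-0.25,0,0]
    - [-0.25,0,0]
    - [-0.25,0,0]
    - [-0.25,0,0.05]
    - [-0.25,0,0.05]
  jaw: [1,1,1,1,1,1]

```text
t: 19.85
eef_pos: [0.6049, -0.1216, 0.1789]
orientation: [[0.018, 1.0, -0.002], [1.0, -0.018, 0.001], [0.001, -0.002, -1.0]]
contact_force: [-0.2, 0.7, -0.3]
opening: 0.001
gripper_force: 0.0
```

```bash
python3 - <<'E'
from h import *
s=manip.get_state();print(s['eef_pos'],s['opening'])
S=cam('scene')
COL['green']=((40,80,50),(85,255,255));COL['red']=((0,90,90),(8,255,255))
R=(265,125,305,175)
print(blobs(S,'green',R,3)[0],blobs(S,'red',R,3)[0])
for p in((.606,-.0966,.064),(.606,-.0966+.018,.137),(.606,-.0966-.018,.146)): print(proj(S,p).round(1))
cv2.imwrite('pics/p1.png',cv2.resize(S['img'][120:180,255:315],(500,500),interpolation=cv2.INTER_CUBIC))
E
```

```text
[ 0.60494906 -0.12162413  0.17889917] 0.0009478111895970017
[([288.14, 149.29], [287, 148, 3, 3, 7]), ([284.64, 161.54], [283, 158, 4, 9, 28])] [([282.21, 154.93], [280, 153, 5, 5, 14])]
[284.2 166.6]
[281.3 153.1]
[289.8 146.9]
```

View pics/p1.png

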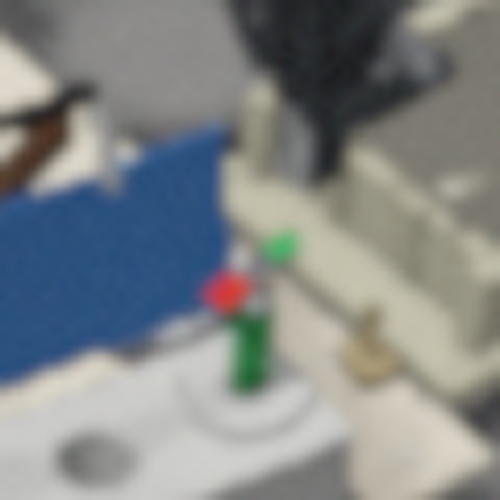

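>>> arm_command:
  angular:
    - [0,0,0]
    - [0,0,0]
    - [0,0,0]
    - [0,0,0]
    - [0,0,0]
    - [0,0,0]
    - [0,0,0]
  translation:
    - [0,0,0.08]
    - [0,0,0.16]
    - [0,0,0.2]
    - [0,0,0.24]
    - [0,0,0.28]
    - [0,0,0.3]
    - [0,0,0.3]
  jaw: [1,1,1,1,1,1,1]

```text
t: 20.6
eef_pos: [0.6056, -0.1221, 0.15]
orientation: [[0.019, 1.0, 0.0], [1.0, -0.019, -0.0], [-0.0, 0.0, -1.0]]
contact_force: [-0.2, 0.1, 0.1]
opening: -0.002
gripper_force: 0.0
```

>>> arm_command:
  angular:
    - [0,0,0]
    - [0,0,0]
    - [0,0,0]
    - [0,0,0]
  translation:
    - [0,0,0.02]
    - [0,0,0.04]
    - [0,0,0.06]
    - [0,0,0.06]
  jaw: [1,1,1,1]

```text
t: 21.0
eef_pos: [0.6058, -0.1224, 0.1441]
orientation: [[0.019, 1.0, 0.001], [1.0, -0.019, -0.001], [-0.001, 0.001, -1.0]]
contact_force: [-0.5, -1.9, 2.6]
opening: 0.002
gripper_force: 1.2
```

>>> arm_command:
  angular:
    - [0,0,0]
    - [0,0,0]
    - [0,0,0]
  translation:
    - [0,0,0.02]
    - [0,0,0.04]
    - [0,0,0.04]
  jaw: [1,1,1]

```text
t: 21.3
eef_pos: [0.606, -0.1225, 0.1409]
orientation: [[0.019, 1.0, 0.001], [1.0, -0.019, -0.001], [-0.001, 0.001, -1.0]]
contact_force: [-1.3, -2.6, 5.7]
opening: 0.003
gripper_force: 3.5
```

Raise and look.

>>> arm_command:
  angular:
    - [0,0,0]
    - [0,0,0]
    - [0,0,0]
    - [0,0,0]
  translation:
    - [0,0,-0.1]
    - [0,0,-0.35]
    - [0,0,-0.4]
    - [0,0,-0.4]
  jaw: [1,1,1,1]

```text
t: 21.7
eef_pos: [0.6064, -0.1217, 0.1809]
orientation: [[0.018, 1.0, 0.002], [1.0, -0.018, 0.0], [0.0, 0.002, -1.0]]
contact_force: [0.3, 0.0, -0.7]
opening: 0.0
gripper_force: 0.0
```

```bash
python3 - <<'E'
from h import *
S=cam('scene')
COL['green']=((40,80,50),(85,255,255));COL['red']=((0,90,90),(8,255,255))
R=(265,125,305,175)
print(blobs(S,'green',R,3)[0],blobs(S,'red',R,3)[0])
for p in((.606,-.0966+.018,.137),(.606,-.0966+.018,.146),(.606,-.0966-.018,.146),(.606,-.0966-.018,.137)): print(proj(S,p).round(1))
E
```

```text
[([284.59, 161.48], [283, 158, 4, 9, 29])] [([282.91, 152.82], [281, 152, 5, 3, 11])]
[281.3 153.1]
[281.5 151.1]
[289.8 146.9]
[289.6 148.9]
```

>>> arm_command:
  angular:
    - [0,0,0]
    - [0,0,0]
    - [0,0,0]
    - [0,0,0]
    - [0,0,0]
    - [0,0,0]
    - [0,0,0]
    - [0,0,0]
    - [0,0,0]
    - [0,0,0]
    - [0,0,0]
    - [0,0,0]
    - [0,0,0]
    - [0,0,0]
    - [0,0,0]
    - [0,0,0]
    - [0,0,0]
    - [0,0,0]
    - [0,0,0]
    - [0,0,0]
  translation:
    - [0.2,0,0]
    - [0.5,0,0]
    - [0.5,0,0]
    - [0.5,0,0]
    - [0.5,0,0]
    - [0.5,0,0]
    - [0.5,0,0]
    - [0.5,0,0]
    - [0.5,0,0]
    - [0.5,0,0]
    - [0.5,0,0]
    - [0.5,0,0]
    - [0.5,0,0]
    - [0.5,0,0]
    - [0.5,0,0]
    - [0.5,0,0]
    - [0.5,0,0]
    - [0.5,0,0.05]
    - [0.5,0,0.15]
    - [0.5,0,0.2]
  jaw: [1,1,1,1,1,1,1,1,1,1,1,1,1,1,1,1,1,1,1,1]

```text
t: 23.75
eef_pos: [0.6058, -0.0719, 0.1585]
orientation: [[0.019, 1.0, -0.002], [1.0, -0.019, 0.0], [0.0, -0.002, -1.0]]
contact_force: [-0.4, 0.6, -0.2]
opening: 0.003
gripper_force: 0.0
```

>>> arm_command:
  angular:
    - [0,0,0]
    - [0,0,0]
    - [0,0,0]
    - [0,0,0]
    - [0,0,0]
    - [0,0,0]
    - [0,0,0]
  translation:
    - [0,0,0.04]
    - [0,0,0.08]
    - [0,0,0.12]
    - [0,0,0.15]
    - [0,0,0.18]
    - [0,0,0.2]
    - [0,0,0.2]
  jaw: [1,1,1,1,1,1,1]

```text
t: 24.45
eef_pos: [0.6067, -0.0715, 0.1404]
orientation: [[0.018, 1.0, 0.001], [1.0, -0.018, 0.001], [0.001, 0.001, -1.0]]
contact_force: [-0.1, 3.3, 4.7]
opening: -0.001
gripper_force: 2.5
```

>>> arm_command:
  angular:
    - [0,0,0]
    - [0,0,0]
    - [0,0,0]
    - [0,0,0]
    - [0,0,0]
    - [0,0,0]
  translation:
    - [0,0,-0.1]
    - [0,0,-0.4]
    - [-0.12,0,-0.46]
    - [-0.25,0,-0.46]
    - [-0.25,0,-0.46]
    - [-0.25,0,-0.46]
  jaw: [1,1,1,0.3,0.3,0.3]

```text
t: 25.05
eef_pos: [0.6052, -0.0977, 0.1847]
orientation: [[0.02, 1.0, -0.002], [1.0, -0.02, 0.0], [0.0, -0.002, -1.0]]
contact_force: [-0.7, 1.1, -0.5]
opening: 0.35
gripper_force: 0.0
```

```bash
python3 - <<'E'
from h import *
S=cam('scene');print(manip.get_state()['eef_pos'])
COL['green']=((40,80,50),(85,255,255));COL['red']=((0,90,90),(8,255,255))
R=(265,125,305,175)
print(blobs(S,'green',R,3)[0],blobs(S,'red',R,3)[0])
E
```

```text
[ 0.60518261 -0.09722439  0.18465315]
[([288.12, 149.12], [287, 148, 3, 3, 8]), ([284.64, 161.54], [283, 158, 4, 9, 28])] [([282.2, 154.8], [280, 153, 5, 5, 15])]
```

>>> arm_command:
  angular:
    - [0,0,0]
    - [0,0,0]
    - [0,0,0]
    - [0,0,0]
    - [0,0,0]
    - [0,0,0]
    - [0,0,0]
    - [0,0,0]
    - [0,0,0]
    - [0,0,0]
    - [0,0,0]
    - [0,0,0]
  translation:
    - [0,0,0.2]
    - [0,0,0.4]
    - [0,0,0.6]
    - [0,0,0.78]
    - [0,0,0.87]
    - [0,0,0.87]
    - [0,0,0.87]
    - [0,0,0.87]
    - [0,0,0.87]
    - [0,0,0.87]
    - [0,0,0.87]
    - [0,0,0.87]
  jaw: [0.3,0.3,0.3,0.3,0.3,0.3,0.5,0.7,1,1,1,1]

```text
t: 26.3
eef_pos: [0.6064, -0.097, 0.0996]
orientation: [[0.018, 1.0, 0.001], [1.0, -0.018, -0.0], [-0.0, 0.001, -1.0]]
contact_force: [0.4, 0.4, 0.4]
opening: 0.214
gripper_force: 48.8
```

>>> arm_command:
  angular:
    - [0,0,0]
    - [0,0,0]
    - [0,0,0]
    - [0,0,0]
    - [0,0,0]
    - [0,0,0]
    - [0,0,0]
    - [0,0,0]
    - [0,0,0]
    - [0,0,0]
    - [0,0,0]
    - [0,0,0]
    - [0,0,0]
    - [0,0,0]
    - [0,0,0]
    - [0,0,0]
    - [0,0,0]
    - [0,0,0]
    - [0,0,0]
    - [0,0,0]
  translation:
    - [0,0,-0.01]
    - [0,0,-0.03]
    - [0,0,-0.055]
    - [0,0,-0.08]
    - [0,0,-0.105]
    - [0,0,-0.13]
    - [0,0,-0.155]
    - [0,0,-0.18]
    - [0,0,-0.205]
    - [0,0,-0.23]
    - [0,0,-0.255]
    - [0,0,-0.28]
    - [0,0,-0.305]
    - [0,0,-0.33]
    - [0,0,-0.355]
    - [0,0,-0.38]
    - [0,0,-0.405]
    - [0,0,-0.43]
    - [0,0,-0.455]
    - [0,0,-0.48]
  jaw: [1,1,1,1,1,1,1,1,1,1,1,1,1,1,1,1,1,1,1,1]

```text
t: 28.3
eef_pos: [0.606, -0.097, 0.1472]
orientation: [[0.019, 1.0, -0.0], [1.0, -0.019, -0.0], [-0.0, -0.0, -1.0]]
contact_force: [-0.3, -0.6, -3.5]
opening: 0.211
gripper_force: 48.8
```

>>> arm_command:
  angular:
    - [0,0,0]
    - [0,0,0]
    - [0,0,0]
    - [0,0,0]
    - [0,0,0]
    - [0,0,0]
  translation:
    - [0,0,-0.03]
    - [0,0,-0.06]
    - [0,0,-0.1]
    - [0,0,-0.15]
    - [0,0,-0.2]
    - [0,0,-0.2]
  jaw: [1,1,1,1,1,1]

```text
t: 28.9
eef_pos: [0.6067, -0.0972, 0.1682]
orientation: [[0.019, 1.0, 0.002], [1.0, -0.019, -0.001], [-0.001, 0.002, -1.0]]
contact_force: [0.2, -0.1, -3.2]
opening: 0.211
gripper_force: 48.8
```

```bash
python3 - <<'E'
from h import *
S=cam('scene');T=cam('top');print(manip.get_state()['eef_pos'])
COL['green']=((40,80,50),(85,255,255));COL['red']=((0,90,90),(8,255,255))
print(blobs(S,'green',(255,115,305,175),3)[0],blobs(S,'red',(255,115,305,175),3)[0])
R=(165,180,250,260)
for k in('green','red','yellow'): print(k,blobs(S,k,R,3)[0], blobs(T,k,(140,195,240,235),3)[0])
cv2.imwrite('pics/d1.png',np.vstack([cv2.resize(S['img'][115:175,250:320],(560,480),interpolation=cv2.INTER_CUBIC)]))
E
```

```text
[ 0.60618859 -0.09705444  0.16726975]
[([283.5, 144.0], [283, 143, 2, 3, 6]), ([285.0, 150.0], [284, 149, 3, 3, 7])] [([283.64, 138.5], [282, 136, 5, 6, 22])]
green [([217.62, 221.5], [216, 220, 4, 4, 8])] [([183.41, 214.93], [181, 213, 6, 5, 27])]
red [([229.38, 185.0], [228, 182, 4, 6, 16]), ([208.89, 227.21], [207, 225, 5, 5, 19])] [([173.31, 213.81], [171, 212, 6, 5, 26])]
yellow [([215.24, 234.86], [213, 231, 5, 8, 29])] [([183.0, 218.0], [182, 218, 3, 1, 3])]
```

View pics/d1.png

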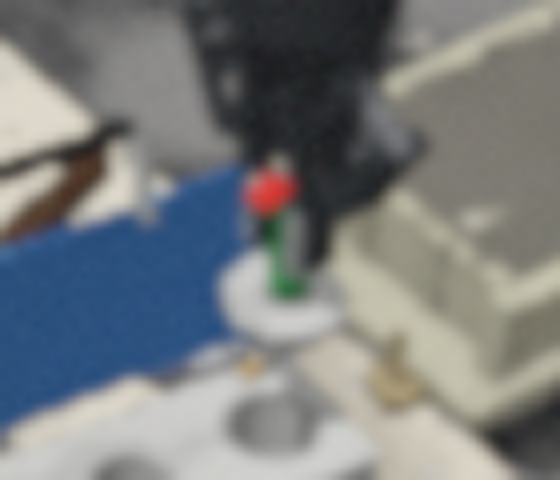

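>>> arm_command:
  angular:
    - [0,0,0]
    - [0,0,0]
    - [0,0,0]
    - [0,0,0]
    - [0,0,0]
    - [0,0,0]
    - [0,0,0]
  translation:
    - [0.06,-0.03,0]
    - [0.2,-0.09,0]
    - [0.38,-0.18,0]
    - [0.56,-0.26,0]
    - [0.74,-0.35,0]
    - [0.92,-0.427,0]
    - [0.92,-0.427,0]
  jaw: [1,1,1,1,1,1,1]

```text
t: 29.7
eef_pos: [0.5631, -0.0009, 0.167]
orientation: [[0.015, 1.0, -0.002], [1.0, -0.015, 0.002], [0.002, -0.002, -1.0]]
contact_force: [-0.0, -0.2, -3.4]
opening: 0.215
gripper_force: 48.9
```

>>> arm_command:
  angular:
    - [0,0,0]
    - [0,0,0]
    - [0,0,0]
    - [0,0,0]
    - [0,0,0]
    - [0,0,0]
    - [0,0,0]
  translation:
    - [0.06,-0.03,0]
    - [0.2,-0.09,0]
    - [0.38,-0.18,0]
    - [0.56,-0.26,0]
    - [0.74,-0.35,0]
    - [0.92,-0.427,0]
    - [0.92,-0.427,0]
  jaw: [1,1,1,1,1,1,1]

```text
t: 30.4
eef_pos: [0.5226, 0.0909, 0.1669]
orientation: [[0.016, 1.0, -0.001], [1.0, -0.016, 0.001], [0.001, -0.001, -1.0]]
contact_force: [-0.1, -0.4, -3.4]
opening: 0.213
gripper_force: 48.9
```

>>> arm_command:
  angular:
    - [0,0,0]
    - [0,0,0]
    - [0,0,0]
    - [0,0,0]
    - [0,0,0]
    - [0,0,0]
    - [0,0,0]
    - [0,0,0]
  translation:
    - [0.06,-0.03,0]
    - [0.2,-0.09,0]
    - [0.38,-0.18,0]
    - [0.56,-0.26,0]
    - [0.74,-0.35,0]
    - [0.92,-0.427,0]
    - [0.92,-0.427,0]
    - [0.92,-0.427,0]
  jaw: [1,1,1,1,1,1,1,1]

```text
t: 31.2
eef_pos: [0.483, 0.1815, 0.167]
orientation: [[0.018, 1.0, 0.0], [1.0, -0.018, -0.001], [-0.001, 0.0, -1.0]]
contact_force: [-0.0, -0.3, -3.1]
opening: 0.212
gripper_force: 49.0
```

```bash
python3 - <<'E'
from h import *
S=cam('scene');T=cam('top');e=manip.get_state()['eef_pos'];print(e)
print(proj(S,e+[0,0,-.0353]))
cv2.imwrite('pics/d2.png',cv2.resize(S['img'][165:265,160:280],(720,600),interpolation=cv2.INTER_CUBIC))
R=(165,180,250,260)
for k in('green','red','yellow'): print(k,blobs(S,k,R,3)[0])
E
```

```text
[0.48338065 0.18087035 0.16703011]
[237.8299117  212.87119915]
green []
red [([232.5, 201.0], [232, 200, 2, 3, 4]), ([209.0, 227.17], [208, 226, 3, 3, 6])]
yellow [([215.24, 234.86], [213, 231, 5, 8, 29])]
```

View pics/d2.png

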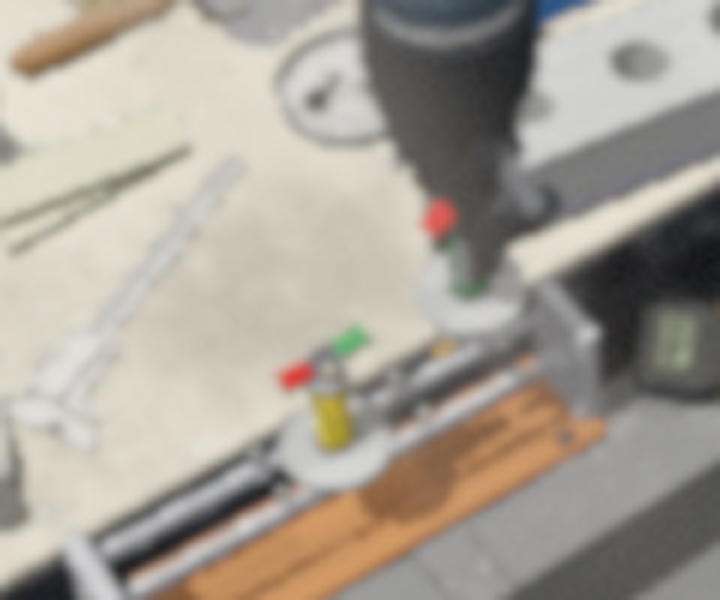

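>>> arm_command:
  angular:
    - [0,0,0]
    - [0,0,0]
    - [0,0,0]
    - [0,0,0]
    - [0,0,0]
    - [0,0,0]
    - [0,0,0]
    - [0,0,0]
  translation:
    - [0,0,0.05]
    - [0,0,0.15]
    - [0,0,0.25]
    - [0,0,0.35]
    - [0,0,0.45]
    - [0,0,0.53]
    - [0,0,0.58]
    - [0,0,0.58]
  jaw: [1,1,1,1,1,1,1,1]

```text
t: 32.1
eef_pos: [0.4829, 0.1813, 0.1087]
orientation: [[0.019, 1.0, -0.0], [1.0, -0.019, -0.0], [-0.0, -0.0, -1.0]]
contact_force: [-0.4, 0.6, -3.2]
opening: 0.211
gripper_force: 49.1
```

>>> arm_command:
  angular:
    - [0,0,0]
    - [0,0,0]
    - [0,0,0]
    - [0,0,0]
  translation:
    - [0,0,0.01]
    - [0,0,0.02]
    - [0,0,0.02]
    - [0,0,0.02]
  jaw: [1,1,1,1]

```text
t: 32.5
eef_pos: [0.4835, 0.1815, 0.1081]
orientation: [[0.018, 1.0, 0.001], [1.0, -0.018, 0.0], [0.0, 0.001, -1.0]]
contact_force: [-3.0, -0.4, 5.5]
opening: 0.216
gripper_force: 49.4
```

>>> arm_command:
  angular:
    - [0,0,0]
    - [0,0,0]
    - [0,0,0]
    - [0,0,0]
    - [0,0,0]
    - [0,0,0]
    - [0,0,0]
    - [0,0,0]
    - [0,0,0]
  translation:
    - [0,0,-0.01]
    - [0,0,-0.01]
    - [0,0,-0.01]
    - [0,0,-0.01]
    - [0,0,-0.25]
    - [0,0,-0.5]
    - [0,0,-0.75]
    - [0,0,-0.9]
    - [0,0,-0.9]
  jaw: [0.7,0.2,0,0,0,0,0,0,0]

```text
t: 33.4
eef_pos: [0.485, 0.1818, 0.1994]
orientation: [[0.019, 1.0, 0.005], [1.0, -0.019, 0.001], [0.001, 0.005, -1.0]]
contact_force: [-0.5, -0.4, 1.2]
opening: 0.499
gripper_force: 0.0
```

>>> arm_command:
  angular:
    - [0,0,0]
    - [0,0,0]
    - [0,0,0]
    - [0,0,0]
  translation:
    - [0.3,0,0]
    - [0.6,0,0]
    - [0.8,0,0]
    - [0.8,0,0]
  jaw: [-0.1,-0.1,-0.1,-0.1]

```text
t: 33.8
eef_pos: [0.484, 0.2631, 0.1956]
orientation: [[0.016, 1.0, -0.001], [1.0, -0.016, 0.0], [0.0, -0.001, -1.0]]
contact_force: [0.1, -0.6, -0.2]
opening: 0.55
gripper_force: 0.0
```

```bash
python3 - <<'E'
from h import *
S=cam('scene');e=manip.get_state()['eef_pos'];print(e)
R=(165,180,250,260)
COL['green']=((40,80,50),(85,255,255));COL['red']=((0,90,90),(8,255,255))
for k in('green','red','yellow'): print(k,blobs(S,k,R,3)[0])
E
```

```text
[0.48395187 0.26180889 0.19565827]
green [([217.67, 221.67], [217, 221, 3, 3, 6]), ([238.06, 222.72], [237, 220, 4, 6, 18])]
red [([229.33, 184.61], [228, 182, 4, 6, 18]), ([234.27, 214.09], [232, 213, 5, 3, 11]), ([209.0, 227.28], [207, 225, 5, 5, 18])]
yellow [([215.24, 234.86], [213, 231, 5, 8, 29])]
```

>>> arm_command:
  angular:
    - [0,0,0]
    - [0,0,0]
    - [0,0,0]
    - [0,0,0]
    - [0,0,0]
    - [0,0,0]
    - [0,0,0]
    - [0,0,0]
    - [0,0,0]
    - [0,0,0]
    - [0,0,0]
    - [0,0,0]
  translation:
    - [0,0,0.2]
    - [0,0,0.4]
    - [0,0,0.6]
    - [0,0,0.8]
    - [0,0,0.88]
    - [0,0,0.88]
    - [0,0,0.88]
    - [0,0,0.88]
    - [0,0,0.88]
    - [0,0,0.88]
    - [0,0,0.88]
    - [0,0,0.88]
  jaw: [-0.1,-0.1,-0.1,-0.1,-0.1,0.2,0.5,0.8,1,1,1,1]

```text
t: 35.05
eef_pos: [0.4849, 0.2613, 0.1096]
orientation: [[0.019, 1.0, 0.001], [1.0, -0.019, -0.0], [-0.0, 0.001, -1.0]]
contact_force: [-2.3, -2.4, 3.9]
opening: 0.21
gripper_force: 48.8
```

>>> arm_command:
  angular:
    - [0,0,0]
    - [0,0,0]
    - [0,0,0]
    - [0,0,0]
    - [0,0,0]
    - [0,0,0]
    - [0,0,0]
    - [0,0,0]
  translation:
    - [0,0,-0.05]
    - [0,0,-0.15]
    - [0,0,-0.25]
    - [0,0,-0.35]
    - [0,0,-0.5]
    - [0,0,-0.65]
    - [0,0,-0.82]
    - [0,0,-0.82]
  jaw: [1,1,1,1,1,1,1,1]

```text
t: 35.85
eef_pos: [0.4864, 0.2621, 0.1942]
orientation: [[0.018, 1.0, 0.005], [1.0, -0.019, 0.002], [0.002, 0.005, -1.0]]
contact_force: [0.8, -0.5, -3.1]
opening: 0.214
gripper_force: 49.0
```

>>> arm_command:
  angular:
    - [0,0,0]
    - [0,0,0]
    - [0,0,0]
    - [0,0,0]
    - [0,0,0]
  translation:
    - [0,0.15,0]
    - [0,0.4,0]
    - [0,0.65,0]
    - [0,1,0]
    - [0,1,0]
  jaw: [1,1,1,1,1]

```text
t: 36.35
eef_pos: [0.5884, 0.2588, 0.1893]
orientation: [[0.021, 1.0, 0.002], [1.0, -0.021, -0.0], [-0.0, 0.002, -1.0]]
contact_force: [-0.2, -0.9, -3.1]
opening: 0.217
gripper_force: 49.0
```

>>> arm_command:
  angular:
    - [0,0,0]
    - [0,0,0]
    - [0,0,0]
    - [0,0,0]
    - [0,0,0]
  translation:
    - [-0.15,0.05,0]
    - [-0.4,0.1,0]
    - [-0.7,0.16,0]
    - [-1,0.2,0]
    - [-1,0.2,0]
  jaw: [1,1,1,1,1]

```text
t: 36.85
eef_pos: [0.6022, 0.1543, 0.1909]
orientation: [[0.023, 1.0, -0.001], [1.0, -0.023, -0.003], [-0.003, -0.001, -1.0]]
contact_force: [-0.0, -0.5, -3.4]
opening: 0.216
gripper_force: 49.3
```

>>> arm_command:
  angular:
    - [0,0,0]
    - [0,0,0]
    - [0,0,0]
    - [0,0,0]
    - [0,0,0]
  translation:
    - [-0.15,0.05,0]
    - [-0.4,0.1,0]
    - [-0.7,0.15,0]
    - [-0.95,0.2,0]
    - [-0.95,0.2,0]
  jaw: [1,1,1,1,1]

```text
t: 37.35
eef_pos: [0.6212, 0.06, 0.191]
orientation: [[0.022, 1.0, 0.0], [1.0, -0.022, -0.002], [-0.002, 0.0, -1.0]]
contact_force: [-0.7, 0.7, -4.0]
opening: 0.211
gripper_force: 49.3
```

>>> arm_command:
  angular:
    - [0,0,0]
    - [0,0,0]
    - [0,0,0]
  translation:
    - [-0.15,0,0]
    - [-0.15,0,0]
    - [-0.15,0,0]
  jaw: [1,1,1]

```text
t: 37.65
eef_pos: [0.6204, 0.0489, 0.191]
orientation: [[0.018, 1.0, -0.0], [1.0, -0.018, 0.0], [0.0, -0.0, -1.0]]
contact_force: [0.5, -0.1, -4.0]
opening: 0.211
gripper_force: 49.3
```

```bash
python3 - <<'E'
from h import *
S=cam('scene');e=manip.get_state()['eef_pos'];print(e)
COL['yellow']=((20,100,70),(36,255,255))
print(blobs(S,'yellow',(200,120,300,200),3)[0])
for dz in(-.0396,-.034,-.009): print(proj(S,e+[0,0,dz]).round(1))
x,y=proj(S,e+[0,0,-.0366]).astype(int)
print(cv2.cvtColor(S['img'],cv2.COLOR_BGR2HSV)[y-2:y+3,x-14:x+15,1]);print(x,y,S['img'][y-2:y+3,x-14:x+15].max(2))
E
```

```text
[0.62038282 0.04927577 0.1910059 ]
[([244.5, 154.0], [244, 153, 2, 3, 4]), ([247.64, 160.91], [246, 160, 4, 3, 11])]
[247.6 163. ]
[247.6 161.7]
[247.5 155.9]
[[149 150 159 157 159 141  75  23   4   3   4   9  45 109 131 124 123  83
   31   7   3   2  17  55 124 170 171 161 170]
 [142 151 161 156 157 123  48   9   3   4   4   9  49 119 160 163 152  99
   31   7   3   5   7  36 106 160 172 172 170]
 [137 152 154 161 160 117  40   7   3   4   3   7  38  96 139 146 120  71
   18   7   3   3   5  33  98 157 164 164 153]
 [141 152 153 155 153 119  43   7   1   3   3   4  14  41  62  64  46  18
    3   5   3   3   3  39 101 153 132  96  66]
 [138 151 148 154 161 128  48   6   3   3   1   3   3   7  11  10   7   3
    3   4   4   4   8  42 101  92  39   5   6]]
247 162 [[125 126 125 125 125 127 142 168 189 201 204 196 186 178 168 148 133 132
  138 143 147 142 136 121 109 105 106 106 105]
 [124 125 125 126 125 129 154 180 199 204 200 190 178 171 164 152 141 137
  138 144 146 147 141 126 113 107 105 105 105]
 [123 124 124 125 123 129 153 182 198 199 194 183 170 165 160 150 142 136
  139 147 148 149 144 132 120 109 106 106 107]
 [123 124 125 125 125 129 149 178 193 195 193 186 176 168 164 155 151 159
  166 169 163 156 147 137 126 112 110 114 119]
 [122 123 124 124 122 126 144 172 190 195 195 193 188 184 181 177 178 188
  197 195 185 172 156 141 129 125 131 145 161]]
```

>>> arm_command:
  angular:
    - [0,0,0]
    - [0,0,0]
    - [0,0,0]
    - [0,0,0]
    - [0,0,0]
    - [0,0,0]
    - [0,0,0]
  translation:
    - [0,0.02,0.05]
    - [0,0.02,0.15]
    - [0,0.02,0.25]
    - [0,0.02,0.35]
    - [0,0.02,0.45]
    - [0,0.02,0.5]
    - [0,0.02,0.5]
  jaw: [1,1,1,1,1,1,1]

```text
t: 38.4
eef_pos: [0.6217, 0.0487, 0.1396]
orientation: [[0.019, 1.0, -0.002], [1.0, -0.019, -0.0], [-0.0, -0.002, -1.0]]
contact_force: [0.6, 0.2, -3.1]
opening: 0.212
gripper_force: 49.3
```

>>> arm_command:
  angular:
    - [0,0,0]
    - [0,0,0]
    - [0,0,0]
    - [0,0,0]
    - [0,0,0]
    - [0,0,0]
    - [0,0,0]
    - [0,0,0]
    - [0,0,0]
    - [0,0,0]
  translation:
    - [0,0,0.04]
    - [0,0,0.08]
    - [0,0,0.12]
    - [0,0,0.17]
    - [0,0,0.22]
    - [0,0,0.27]
    - [0,0,0.32]
    - [0,0,0.36]
    - [0,0,0.38]
    - [0,0,0.38]
  jaw: [1,1,1,1,1,1,1,1,1,1]

```text
t: 39.4
eef_pos: [0.6224, 0.0487, 0.1026]
orientation: [[0.019, 1.0, -0.001], [1.0, -0.019, -0.0], [-0.0, -0.001, -1.0]]
contact_force: [0.5, 0.2, -3.6]
opening: 0.214
gripper_force: 49.3
```

>>> arm_command:
  angular:
    - [0,0,0]
    - [0,0,0]
    - [0,0,0]
    - [0,0,0]
  translation:
    - [0,0,0.02]
    - [0,0,0.03]
    - [0,0,0.035]
    - [0,0,0.035]
  jaw: [1,1,1,1]

```text
t: 39.8
eef_pos: [0.623, 0.0484, 0.1011]
orientation: [[0.019, 1.0, 0.002], [1.0, -0.019, -0.001], [-0.001, 0.002, -1.0]]
contact_force: [-3.7, -1.5, 3.6]
opening: 0.214
gripper_force: 49.8
```

>>> arm_command:
  angular:
    - [0,0,0]
    - [0,0,0]
    - [0,0,0]
    - [0,0,0]
    - [0,0,0]
    - [0,0,0]
    - [0,0,0]
    - [0,0,0]
    - [0,0,0]
    - [0,0,0]
  translation:
    - [0,0,-0.02]
    - [0,0,-0.02]
    - [0,0,-0.02]
    - [0,0,-0.02]
    - [0,0,-0.25]
    - [0,0,-0.5]
    - [0,0,-0.75]
    - [0,0,-0.88]
    - [0,0,-0.88]
    - [0,0,-0.88]
  jaw: [0.7,0.3,0.3,0.3,0.3,0.3,0.3,0.3,0.3,0.3]

```text
t: 40.8
eef_pos: [0.6227, 0.0487, 0.1872]
orientation: [[0.019, 1.0, 0.0], [1.0, -0.019, -0.0], [-0.0, 0.0, -1.0]]
contact_force: [1.5, -0.6, -0.6]
opening: 0.356
gripper_force: 0.0
```

>>> arm_command:
  angular:
    - [0,0,0]
    - [0,0,0]
    - [0,0,0]
    - [0,0,0]
    - [0,0,0]
    - [0,0,0]
  translation:
    - [-0.1,0,0]
    - [-0.25,0,0]
    - [-0.25,0,0]
    - [-0.25,0,0.05]
    - [-0.25,0,0.15]
    - [-0.25,0,0.15]
  jaw: [1,1,1,1,1,1]

```text
t: 41.4
eef_pos: [0.6209, 0.024, 0.1703]
orientation: [[0.018, 1.0, -0.003], [1.0, -0.018, 0.0], [0.0, -0.003, -1.0]]
contact_force: [-0.1, -0.2, -0.8]
opening: -0.0
gripper_force: 0.0
```

```bash
python3 - <<'E'
from h import *
S=cam('scene');e=manip.get_state()['eef_pos'];print(e)
COL['green']=((40,80,50),(85,255,255));COL['red']=((0,90,90),(8,255,255))
for k in('green','red'): print(k,blobs(S,k,(232,140,275,195),3)[0])
for p in((.622,.0486+.018,.137),(.622,.0486-.018,.146),(.622,.0486,.064)): print(proj(S,p).round(1))
E
```

```text
[0.62113564 0.02401559 0.17103658]
green [([251.12, 164.41], [249, 163, 5, 4, 17])]
red [([243.46, 169.38], [241, 168, 6, 4, 13])]
[243.  168.2]
[252.1 161.6]
[248.  181.5]
```

>>> arm_command:
  angular:
    - [0,0,0]
    - [0,0,0]
    - [0,0,0]
    - [0,0,0]
    - [0,0,0]
    - [0,0,0]
    - [0,0,0]
    - [0,0,0]
  translation:
    - [0,0,0.08]
    - [0,0,0.16]
    - [0,0,0.2]
    - [0,0,0.24]
    - [0,0,0.27]
    - [0,0,0.3]
    - [0,0,0.315]
    - [0,0,0.315]
  jaw: [1,1,1,1,1,1,1,1]

```text
t: 42.25
eef_pos: [0.6223, 0.0234, 0.141]
orientation: [[0.019, 1.0, 0.0], [1.0, -0.019, -0.001], [-0.001, 0.0, -1.0]]
contact_force: [-1.1, -2.4, 2.3]
opening: -0.001
gripper_force: 1.5
```

>>> arm_command:
  angular:
    - [0,0,0]
    - [0,0,0]
    - [0,0,0]
  translation:
    - [0,0,0.015]
    - [0,0,0.025]
    - [0,0,0.025]
  jaw: [1,1,1]

```text
t: 42.55
eef_pos: [0.6224, 0.0231, 0.1405]
orientation: [[0.019, 1.0, 0.002], [1.0, -0.019, -0.001], [-0.001, 0.002, -1.0]]
contact_force: [-5.5, -3.6, 11.0]
opening: 0.002
gripper_force: 6.1
```

>>> arm_command:
  angular:
    - [0,0,0]
    - [0,0,0]
    - [0,0,0]
    - [0,0,0]
  translation:
    - [0,0,-0.1]
    - [0,0,-0.35]
    - [0,0,-0.4]
    - [0,0,-0.4]
  jaw: [1,1,1,1]

```text
t: 42.95
eef_pos: [0.6234, 0.0241, 0.1795]
orientation: [[0.018, 1.0, 0.003], [1.0, -0.018, 0.001], [0.001, 0.003, -1.0]]
contact_force: [0.0, 0.5, -0.4]
opening: -0.002
gripper_force: 0.0
```

```bash
python3 - <<'E'
from h import *
S=cam('scene');e=manip.get_state()['eef_pos'];print(e)
COL['green']=((40,80,50),(85,255,255));COL['red']=((0,90,90),(8,255,255))
for k in('green','red'): print(k,blobs(S,k,(232,140,275,195),3)[0])
E
```

```text
[0.62262258 0.02403935 0.17839864]
green [([251.5, 165.8], [250, 165, 4, 3, 10])]
red [([243.62, 167.62], [242, 167, 5, 2, 8])]
```

>>> arm_command:
  angular:
    - [0,0,0]
    - [0,0,0]
    - [0,0,0]
    - [0,0,0]
    - [0,0,0]
    - [0,0,0]
    - [0,0,0]
    - [0,0,0]
    - [0,0,0]
    - [0,0,0]
    - [0,0,0]
    - [0,0,0]
    - [0,0,0]
    - [0,0,0]
    - [0,0,0]
    - [0,0,0]
    - [0,0,0]
    - [0,0,0]
    - [0,0,0]
    - [0,0,0]
  translation:
    - [0.2,0,0]
    - [0.5,0,0]
    - [0.5,0,0]
    - [0.5,0,0]
    - [0.5,0,0]
    - [0.5,0,0]
    - [0.5,0,0]
    - [0.5,0,0]
    - [0.5,0,0]
    - [0.5,0,0]
    - [0.5,0,0]
    - [0.5,0,0]
    - [0.5,0,0]
    - [0.5,0,0]
    - [0.5,0,0]
    - [0.5,0,0]
    - [0.5,0,0]
    - [0.5,0,0.05]
    - [0.5,0,0.15]
    - [0.5,0,0.18]
  jaw: [1,1,1,1,1,1,1,1,1,1,1,1,1,1,1,1,1,1,1,1]

```text
t: 45.0
eef_pos: [0.6222, 0.0737, 0.1587]
orientation: [[0.019, 1.0, -0.002], [1.0, -0.019, -0.0], [-0.0, -0.002, -1.0]]
contact_force: [-0.1, -1.2, -0.7]
opening: -0.0
gripper_force: 0.0
```

>>> arm_command:
  angular:
    - [0,0,0]
    - [0,0,0]
    - [0,0,0]
    - [0,0,0]
    - [0,0,0]
    - [0,0,0]
    - [0,0,0]
  translation:
    - [0,0,0.04]
    - [0,0,0.08]
    - [0,0,0.12]
    - [0,0,0.15]
    - [0,0,0.18]
    - [0,0,0.2]
    - [0,0,0.2]
  jaw: [1,1,1,1,1,1,1]

```text
t: 45.7
eef_pos: [0.6234, 0.0742, 0.1407]
orientation: [[0.018, 1.0, 0.001], [1.0, -0.018, 0.001], [0.001, 0.001, -1.0]]
contact_force: [0.2, 2.5, 2.8]
opening: -0.002
gripper_force: 1.9
```

>>> arm_command:
  angular:
    - [0,0,0]
    - [0,0,0]
    - [0,0,0]
  translation:
    - [0,0,0.01]
    - [0,0,0.018]
    - [0,0,0.018]
  jaw: [1,1,1]

```text
t: 46.0
eef_pos: [0.6236, 0.0744, 0.1403]
orientation: [[0.018, 1.0, 0.002], [1.0, -0.018, 0.001], [0.001, 0.002, -1.0]]
contact_force: [-2.4, 4.8, 9.7]
opening: 0.001
gripper_force: 5.2
```

>>> arm_command:
  angular:
    - [0,0,0]
    - [0,0,0]
    - [0,0,0]
    - [0,0,0]
    - [0,0,0]
    - [0,0,0]
  translation:
    - [0,0,-0.1]
    - [0,0,-0.4]
    - [-0.12,0,-0.46]
    - [-0.25,0,-0.46]
    - [-0.25,0,-0.46]
    - [-0.25,0,-0.46]
  jaw: [1,1,1,0.3,0.3,0.3]

```text
t: 46.6
eef_pos: [0.6217, 0.0477, 0.1832]
orientation: [[0.02, 1.0, -0.003], [1.0, -0.02, -0.0], [-0.0, -0.003, -1.0]]
contact_force: [-0.7, 0.5, 0.3]
opening: 0.35
gripper_force: 0.0
```

```bash
python3 - <<'E'
from h import *
S=cam('scene');e=manip.get_state()['eef_pos'];print(e)
COL['green']=((40,80,50),(85,255,255));COL['red']=((0,90,90),(8,255,255))
for k in('green','red'): print(k,blobs(S,k,(232,140,275,195),3)[0])
E
```

```text
[0.6217269  0.04820358 0.1832441 ]
green [([251.16, 164.16], [249, 162, 5, 5, 19])]
red [([243.46, 169.38], [241, 168, 6, 4, 13])]
```

>>> arm_command:
  angular:
    - [0,0,0]
    - [0,0,0]
    - [0,0,0]
    - [0,0,0]
    - [0,0,0]
    - [0,0,0]
    - [0,0,0]
    - [0,0,0]
    - [0,0,0]
    - [0,0,0]
    - [0,0,0]
    - [0,0,0]
  translation:
    - [0,0,0.2]
    - [0,0,0.4]
    - [0,0,0.6]
    - [0,0,0.76]
    - [0,0,0.84]
    - [0,0,0.84]
    - [0,0,0.84]
    - [0,0,0.84]
    - [0,0,0.84]
    - [0,0,0.84]
    - [0,0,0.84]
    - [0,0,0.84]
  jaw: [0.3,0.3,0.3,0.3,0.3,0.3,0.5,0.7,1,1,1,1]

```text
t: 47.85
eef_pos: [0.6227, 0.0487, 0.1012]
orientation: [[0.019, 1.0, 0.0], [1.0, -0.019, -0.0], [-0.0, 0.0, -1.0]]
contact_force: [-1.4, 0.7, 1.9]
opening: 0.213
gripper_force: 48.8
```

>>> arm_command:
  angular:
    - [0,0,0]
    - [0,0,0]
    - [0,0,0]
    - [0,0,0]
    - [0,0,0]
    - [0,0,0]
    - [0,0,0]
    - [0,0,0]
    - [0,0,0]
    - [0,0,0]
    - [0,0,0]
    - [0,0,0]
    - [0,0,0]
    - [0,0,0]
    - [0,0,0]
    - [0,0,0]
    - [0,0,0]
    - [0,0,0]
    - [0,0,0]
    - [0,0,0]
  translation:
    - [0,0,-0.01]
    - [0,0,-0.03]
    - [0,0,-0.055]
    - [0,0,-0.08]
    - [0,0,-0.105]
    - [0,0,-0.13]
    - [0,0,-0.155]
    - [0,0,-0.18]
    - [0,0,-0.205]
    - [0,0,-0.23]
    - [0,0,-0.255]
    - [0,0,-0.28]
    - [0,0,-0.305]
    - [0,0,-0.33]
    - [0,0,-0.355]
    - [0,0,-0.38]
    - [0,0,-0.405]
    - [0,0,-0.43]
    - [0,0,-0.455]
    - [0,0,-0.48]
  jaw: [1,1,1,1,1,1,1,1,1,1,1,1,1,1,1,1,1,1,1,1]

```text
t: 49.85
eef_pos: [0.6226, 0.0487, 0.1489]
orientation: [[0.019, 1.0, -0.0], [1.0, -0.019, -0.0], [-0.0, -0.0, -1.0]]
contact_force: [-0.2, -0.7, -3.4]
opening: 0.217
gripper_force: 48.8
```

>>> arm_command:
  angular:
    - [0,0,0]
    - [0,0,0]
    - [0,0,0]
    - [0,0,0]
    - [0,0,0]
    - [0,0,0]
    - [0,0,0]
  translation:
    - [0,0,-0.03]
    - [0,0,-0.08]
    - [0,0,-0.14]
    - [0,0,-0.22]
    - [0,0,-0.32]
    - [0,0,-0.41]
    - [0,0,-0.41]
  jaw: [1,1,1,1,1,1,1]

```text
t: 50.55
eef_pos: [0.6239, 0.0487, 0.192]
orientation: [[0.018, 1.0, 0.004], [1.0, -0.018, -0.0], [-0.0, 0.004, -1.0]]
contact_force: [0.3, -0.5, -3.8]
opening: 0.213
gripper_force: 48.9
```

```bash
python3 - <<'E'
from h import *
S=cam('scene');T=cam('top');e=manip.get_state()['eef_pos'];print(e)
COL['green']=((40,80,50),(85,255,255));COL['red']=((0,90,90),(8,255,255))
for k in('green','red'): print(k,blobs(S,k,(165,190,250,260),3)[0],blobs(T,k,(140,195,240,235),3)[0],blobs(S,k,(232,120,275,195),3)[0])
E
```

```text
[0.62297788 0.04869866 0.19016712]
green [([242.29, 205.29], [241, 204, 4, 4, 7]), ([238.64, 220.36], [238, 217, 3, 7, 14])] [([214.07, 213.46], [212, 211, 6, 7, 28])] []
red [([234.19, 212.62], [232, 211, 5, 4, 16])] [([203.68, 214.0], [201, 212, 6, 5, 28])] [([242.95, 147.26], [241, 145, 5, 6, 19])]
```

```bash
python3 - <<'E'
from h import *
S=cam('scene');T=cam('top')
for a,b in(((203.68,214),(234.19,212.62)),((214.07,213.46),(242.29,205.29))): print(tri(T,a,S,b))
print(onz(T,203.68,214,.1377),onz(T,214.07,213.46,.145))
cv2.imwrite('pics/e1.png',np.hstack([cv2.resize(T['img'][195:240,150:240],(400,200),interpolation=cv2.INTER_CUBIC),cv2.resize(S['img'][195:245,190:290],(400,200),interpolation=cv2.INTER_CUBIC)]))
E
```

```text
(array([0.48524981, 0.19193418, 0.13918612]), array([0.0001639]))
(array([0.48667248, 0.16211944, 0.14930414]), array([0.00026568]))
[0.48540647 0.19220734 0.1377    ] [0.48679836 0.16237762 0.145     ]
```

View pics/e1.png

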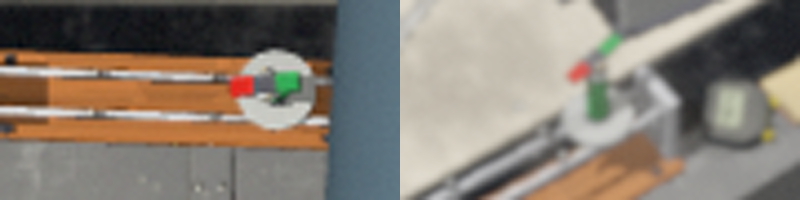

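>>> arm_command:
  angular:
    - [0,0,0]
    - [0,0,0]
    - [0,0,0]
    - [0,0,0]
    - [0,0,0]
    - [0,0,0]
    - [0,0,0]
  translation:
    - [0.06,-0.01,0]
    - [0.2,-0.04,0]
    - [0.38,-0.08,0]
    - [0.56,-0.12,0]
    - [0.74,-0.16,0]
    - [0.95,-0.2,0]
    - [0.95,-0.2,0]
  jaw: [1,1,1,1,1,1,1]

```text
t: 51.45
eef_pos: [0.6033, 0.1483, 0.1898]
orientation: [[0.014, 1.0, -0.0], [1.0, -0.014, 0.002], [0.002, -0.0, -1.0]]
contact_force: [-0.2, 0.9, -2.9]
opening: 0.214
gripper_force: 48.9
```

>>> arm_command:
  angular:
    - [0,0,0]
    - [0,0,0]
    - [0,0,0]
    - [0,0,0]
    - [0,0,0]
    - [0,0,0]
    - [0,0,0]
  translation:
    - [0.06,-0.01,0]
    - [0.2,-0.04,0]
    - [0.38,-0.08,0]
    - [0.56,-0.12,0]
    - [0.74,-0.16,0]
    - [1,-0.23,0]
    - [1,-0.23,0]
  jaw: [1,1,1,1,1,1,1]

```text
t: 52.15
eef_pos: [0.5818, 0.2489, 0.1896]
orientation: [[0.014, 1.0, -0.001], [1.0, -0.014, 0.002], [0.002, -0.001, -1.0]]
contact_force: [-0.8, 0.7, -3.5]
opening: 0.213
gripper_force: 48.9
```

>>> arm_command:
  angular:
    - [0,0,0]
    - [0,0,0]
    - [0,0,0]
    - [0,0,0]
    - [0,0,0]
    - [0,0,0]
    - [0,0,0]
    - [0,0,0]
    - [0,0,0]
  translation:
    - [0.06,-0.06,0]
    - [0.15,-0.2,0]
    - [0.15,-0.38,0]
    - [0.15,-0.56,0]
    - [0.15,-0.74,0]
    - [0.15,-0.9,0]
    - [0.15,-1,0]
    - [0.15,-1,0]
    - [0.15,-1,0]
  jaw: [1,1,1,1,1,1,1,1,1]

```text
t: 53.05
eef_pos: [0.4838, 0.2615, 0.1899]
orientation: [[0.019, 1.0, 0.001], [1.0, -0.019, 0.0], [0.0, 0.001, -1.0]]
contact_force: [0.6, 0.4, -2.6]
opening: 0.214
gripper_force: 49.1
```

```bash
python3 - <<'E'
from h import *
S=cam('scene');s=manip.get_state();e=s['eef_pos'];print(e,s['opening'])
print(proj(S,e+[0,0,-.0366]))
cv2.imwrite('pics/e2.png',np.hstack([cv2.resize(S['img'][190:290,165:285],(720,600),interpolation=cv2.INTER_CUBIC)]))
E
```

```text
[0.48419944 0.26144806 0.1899108 ] 0.21267731467092357
[213.03677328 221.33031663]
```

View pics/e2.png

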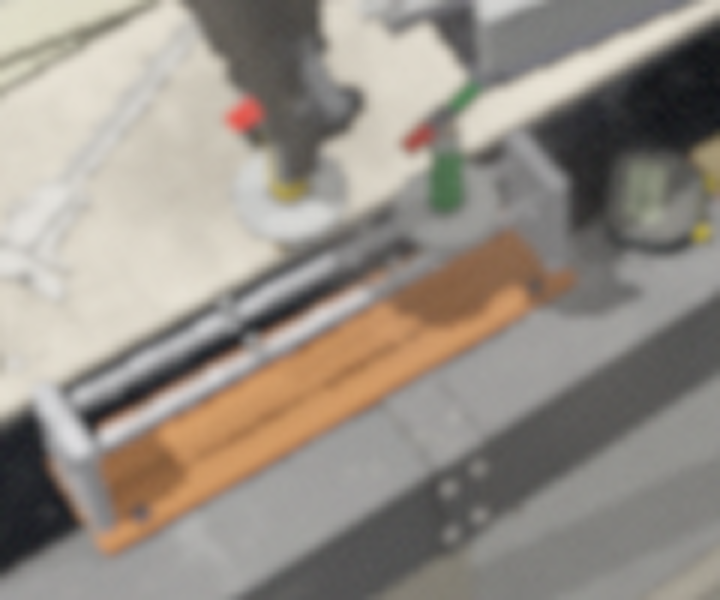

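>>> arm_command:
  angular:
    - [0,0,0]
    - [0,0,0]
    - [0,0,0]
    - [0,0,0]
    - [0,0,0]
    - [0,0,0]
    - [0,0,0]
    - [0,0,0]
    - [0,0,0]
    - [0,0,0]
  translation:
    - [0,0,0.05]
    - [0,0,0.15]
    - [0,0,0.27]
    - [0,0,0.4]
    - [0,0,0.5]
    - [0,0,0.6]
    - [0,0,0.7]
    - [0,0,0.76]
    - [0,0,0.79]
    - [0,0,0.79]
  jaw: [1,1,1,1,1,1,1,1,1,1]

```text
t: 54.1
eef_pos: [0.4835, 0.2613, 0.1106]
orientation: [[0.019, 1.0, -0.0], [1.0, -0.019, -0.0], [-0.0, -0.0, -1.0]]
contact_force: [0.5, -0.0, -3.9]
opening: 0.214
gripper_force: 49.1
```

>>> arm_command:
  angular:
    - [0,0,0]
    - [0,0,0]
    - [0,0,0]
    - [0,0,0]
  translation:
    - [0,0,0.01]
    - [0,0,0.02]
    - [0,0,0.02]
    - [0,0,0.02]
  jaw: [1,1,1,1]

```text
t: 54.5
eef_pos: [0.4841, 0.2616, 0.1097]
orientation: [[0.018, 1.0, 0.002], [1.0, -0.018, 0.001], [0.001, 0.002, -1.0]]
contact_force: [-2.1, 0.6, 4.3]
opening: 0.215
gripper_force: 49.4
```

>>> arm_command:
  angular:
    - [0,0,0]
    - [0,0,0]
    - [0,0,0]
    - [0,0,0]
    - [0,0,0]
    - [0,0,0]
    - [0,0,0]
    - [0,0,0]
    - [0,0,0]
  translation:
    - [0,0,-0.01]
    - [0,0,-0.01]
    - [0,0,-0.01]
    - [0,0,-0.01]
    - [0,0,-0.25]
    - [0,0,-0.5]
    - [0,0,-0.75]
    - [0,0,-1]
    - [0,0,-1]
  jaw: [0.7,0.2,0,0,0,0,0,0,0]

```text
t: 55.4
eef_pos: [0.4859, 0.2622, 0.2125]
orientation: [[0.019, 1.0, 0.007], [1.0, -0.019, 0.003], [0.003, 0.007, -1.0]]
contact_force: [1.2, 0.6, 0.7]
opening: 0.501
gripper_force: 0.0
```

>>> arm_command:
  angular:
    - [0,0,0.06]
    - [0,0,0.125]
    - [0,0,0.125]
    - [0,0,0.125]
    - [0,0,0.125]
    - [0,0,0.125]
  translation:
    - [-0.1,0.2,-0.3]
    - [-0.3,0.35,-0.3]
    - [-0.6,0.5,-0.3]
    - [-0.95,0.7,-0.3]
    - [-0.95,0.7,-0.3]
    - [-0.95,0.7,-0.3]
  jaw: [0.4,0.4,0.4,0.4,0.4,0.4]

```text
t: 56.0
eef_pos: [0.5517, 0.1643, 0.2376]
orientation: [[0.118, 0.993, -0.002], [0.993, -0.118, 0.0], [-0.0, -0.002, -1.0]]
contact_force: [-0.3, 0.7, 0.3]
opening: 0.301
gripper_force: 0.0
```

>>> arm_command:
  angular:
    - [0,0,0]
    - [0,0,0]
    - [0,0,0]
    - [0,0,0]
  translation:
    - [-0.3,0.25,0]
    - [-0.6,0.5,0]
    - [-0.91,0.79,0]
    - [-0.91,0.79,0]
  jaw: [0.4,0.4,0.4,0.4]

```text
t: 56.4
eef_pos: [0.6215, 0.0627, 0.2375]
orientation: [[0.12, 0.993, 0.0], [0.993, -0.12, -0.001], [-0.001, 0.001, -1.0]]
contact_force: [0.2, 1.1, -0.2]
opening: 0.3
gripper_force: 0.0
```

>>> arm_command:
  angular:
    - [0,0,0]
    - [0,0,0]
    - [0,0,0]
    - [0,0,0]
    - [0,0,0]
  translation:
    - [-0.3,0.25,0]
    - [-0.6,0.5,0]
    - [-0.88,0.76,0]
    - [-0.88,0.76,0]
    - [-0.88,0.76,0]
  jaw: [0.4,0.4,0.4,0.4,0.4]

```text
t: 56.9
eef_pos: [0.6845, -0.0297, 0.2377]
orientation: [[0.116, 0.993, -0.002], [0.993, -0.116, 0.001], [0.001, -0.002, -1.0]]
contact_force: [-0.1, 0.9, 0.5]
opening: 0.3
gripper_force: 0.0
```

```bash
python3 - <<'E'
from h import *
S=cam('scene');T=cam('top');s=manip.get_state();e=s['eef_pos'];print(e,s['orientation'].round(3).tolist())
COL['green']=((40,80,50),(85,255,255));COL['red']=((0,90,90),(8,255,255))
for k in('green','red','yellow'): print(k,blobs(S,k,(165,190,250,260),3)[0],blobs(T,k,(140,195,240,235),3)[0])
E
```

```text
[ 0.6841614  -0.02882228  0.23861725] [[0.115, 0.993, -0.001], [0.993, -0.115, 0.001], [0.001, -0.001, -1.0]]
green [([242.38, 205.38], [241, 204, 4, 4, 8]), ([238.88, 220.53], [238, 217, 3, 7, 17]), ([217.62, 221.5], [216, 220, 4, 4, 8])] [([214.07, 213.46], [212, 211, 6, 7, 28]), ([183.5, 215.32], [181, 213, 6, 6, 28])]
red [([234.35, 212.59], [232, 211, 6, 4, 17]), ([209.0, 227.28], [207, 225, 5, 5, 18])] [([173.2, 213.88], [171, 212, 6, 5, 25]), ([203.68, 214.0], [201, 212, 6, 5, 28])]
yellow [([215.21, 235.14], [213, 232, 5, 8, 29])] [([182.5, 218.0], [181, 218, 4, 1, 4])]
```

>>> arm_command:
  angular:
    - [0,0,0]
    - [0,0,0]
    - [0,0,0]
    - [0,0,0]
    - [0,0,0]
    - [0,0,0]
  translation:
    - [-0.04,0.08,0]
    - [-0.04,0.08,0.2]
    - [-0.04,0.08,0.4]
    - [-0.04,0.08,0.52]
    - [-0.04,0.08,0.59]
    - [-0.04,0.08,0.59]
  jaw: [0.4,0.4,0.4,0.4,0.4,0.4]

```text
t: 57.6
eef_pos: [0.6914, -0.0348, 0.179]
orientation: [[0.115, 0.993, -0.002], [0.993, -0.115, 0.0], [0.0, -0.002, -1.0]]
contact_force: [-0.3, -0.2, -0.0]
opening: 0.302
gripper_force: 0.0
```

>>> arm_command:
  angular:
    - [0,0,0]
    - [0,0,0]
    - [0,0,0]
    - [0,0,0]
    - [0,0,0]
    - [0,0,0]
  translation:
    - [0,0,0]
    - [0,0,0]
    - [0,0,0]
    - [0,0,0]
    - [0,0,0]
    - [0,0,0]
  jaw: [0.6,0.8,1,1,1,1]
  grip_force: 22

```text
t: 58.2
eef_pos: [0.6934, -0.0356, 0.1809]
orientation: [[0.116, 0.993, 0.003], [0.993, -0.116, 0.0], [0.0, 0.003, -1.0]]
contact_force: [2.3, 0.6, 5.4]
opening: 0.117
gripper_force: 22.1
```

>>> arm_command:
  angular:
    - [0,0,0]
    - [0,0,0]
    - [0,0,0]
    - [0,0,0]
    - [0,0,0]
    - [0,0,0]
    - [0,0,0]
    - [0,0,0]
    - [0,0,0]
    - [0,0,0]
    - [0,0,0]
    - [0,0,0]
  translation:
    - [0,-0.06,-0.015]
    - [0,-0.155,-0.034]
    - [0,-0.25,-0.044]
    - [0,-0.35,-0.047]
    - [0,-0.447,-0.042]
    - [0,-0.544,-0.029]
    - [0,-0.64,-0.009]
    - [0,-0.732,0.019]
    - [0,-0.823,0.054]
    - [0,-0.89,0.086]
    - [0,-0.943,0.115]
    - [0,-0.943,0.115]
  jaw: [1,1,1,1,1,1,1,1,1,1,1,1]

```text
t: 59.4
eef_pos: [0.5969, -0.0246, 0.1673]
orientation: [[0.117, 0.993, -0.003], [0.993, -0.117, 0.0], [-0.0, -0.003, -1.0]]
contact_force: [-1.9, 1.1, 1.8]
opening: 0.12
gripper_force: 22.4
```

>>> arm_command:
  angular:
    - [0,0,0]
    - [0,0,0]
    - [0,0,0]
    - [0,0,0]
    - [0,0,0]
    - [0,0,0]
    - [0,0,0]
    - [0,0,0]
    - [0,0,0]
    - [0,0,0]
    - [0,0,0]
    - [0,0,0]
  translation:
    - [0,-0.052,0.032]
    - [0,-0.132,0.088]
    - [0,-0.207,0.15]
    - [0,-0.277,0.218]
    - [0,-0.342,0.291]
    - [0,-0.4,0.369]
    - [0,-0.452,0.452]
    - [0,-0.497,0.539]
    - [0,-0.535,0.628]
    - [0,-0.565,0.721]
    - [0,-0.589,0.816]
    - [0,-0.589,0.816]
  jaw: [1,1,1,1,1,1,1,1,1,1,1,1]

```text
t: 60.6
eef_pos: [0.5402, -0.018, 0.0853]
orientation: [[0.117, 0.993, -0.0], [0.993, -0.117, -0.0], [-0.0, -0.0, -1.0]]
contact_force: [2.8, -0.4, -2.9]
opening: 0.117
gripper_force: 21.6
```

>>> arm_command:
  angular:
    - [0,0,0]
    - [0,0,0]
    - [0,0,0]
    - [0,0,0]
    - [0,0,0]
    - [0,0,0]
  translation:
    - [0,-0.01,0.06]
    - [0,-0.015,0.12]
    - [0,-0.02,0.17]
    - [0,-0.024,0.21]
    - [0,-0.024,0.24]
    - [0,-0.024,0.24]
  jaw: [1,1,1,1,1,1]

```text
t: 61.2
eef_pos: [0.5385, -0.0178, 0.0655]
orientation: [[0.116, 0.993, 0.002], [0.993, -0.116, -0.001], [-0.001, 0.002, -1.0]]
contact_force: [-5.6, -0.8, 20.6]
opening: 0.115
gripper_force: 23.9
```

>>> arm_command:
  angular:
    - [0,0,0]
    - [0,0,0]
    - [0,0,0]
    - [0,0,0]
    - [0,0,0]
    - [0,0,0]
    - [0,0,0]
    - [0,0,0]
    - [0,0,0]
  translation:
    - [0,0,-0.03]
    - [0,0,-0.03]
    - [0,0,-0.03]
    - [0,0,-0.03]
    - [0,0,-0.2]
    - [0,0,-0.5]
    - [0,0,-0.8]
    - [0,0,-0.95]
    - [0,0,-0.95]
  jaw: [0.7,0.4,0.4,0.4,0.4,0.4,0.4,0.4,0.4]

```text
t: 62.1
eef_pos: [0.5396, -0.0178, 0.1597]
orientation: [[0.116, 0.993, 0.004], [0.993, -0.116, -0.001], [-0.0, 0.004, -1.0]]
contact_force: [0.3, -0.5, -0.7]
opening: 0.296
gripper_force: 0.0
```

```bash
python3 - <<'E'
from h import *
S=cam('scene');T=cam('top');s=manip.get_state();print(s['eef_pos'])
print(blobs(S,'blue',(225,130,330,200),20)[0])
COL['red']=((0,90,90),(8,255,255));print(blobs(S,'red',(220,170,245,200),3)[0],blobs(T,'red',(225,160,240,180),3)[0])
E
```

```text
[ 0.53758999 -0.01754043  0.15688643]
[([260.28, 176.61], [240, 164, 41, 27, 543]), ([288.9, 170.52], [285, 167, 10, 8, 48])]
[([229.14, 184.79], [228, 182, 3, 6, 14])] [([230.58, 169.62], [228, 167, 6, 6, 24])]
```

>>> arm_command:
  angular:
    - [0,0,0]
    - [0,0,0]
    - [0,0,0]
  translation:
    - [0.35,0.16,0]
    - [0.73,0.33,0]
    - [0.73,0.33,0]
  jaw: [-0.2,-0.2,-0.2]

```text
t: 62.5
eef_pos: [0.5799, 0.0545, 0.1554]
orientation: [[0.112, 0.994, -0.001], [0.994, -0.112, 0.002], [0.002, -0.002, -1.0]]
contact_force: [-1.4, -0.1, -0.9]
opening: 0.601
gripper_force: 0.0
```

>>> arm_command:
  angular:
    - [0,0,0]
    - [0,0,0]
    - [0,0,0]
    - [0,0,0]
  translation:
    - [0.35,0.16,0]
    - [0.73,0.33,0]
    - [0.73,0.33,0]
    - [0.73,0.33,0]
  jaw: [-0.2,-0.2,-0.2,-0.2]

```text
t: 62.9
eef_pos: [0.6193, 0.1199, 0.1555]
orientation: [[0.115, 0.993, -0.003], [0.993, -0.115, -0.001], [-0.001, -0.003, -1.0]]
contact_force: [0.4, 0.2, 0.0]
opening: 0.6
gripper_force: 0.0
```

>>> arm_command:
  angular:
    - [0,0,0]
    - [0,0,0]
  translation:
    - [0,0,0.2]
    - [0,0,0.2]
  jaw: [-0.2,-0.2]

```text
t: 63.1
eef_pos: [0.6174, 0.1182, 0.1344]
orientation: [[0.118, 0.993, -0.007], [0.993, -0.118, -0.001], [-0.002, -0.006, -1.0]]
contact_force: [-0.5, -0.9, 0.1]
opening: 0.6
gripper_force: 0.0
```

>>> arm_command:
  angular:
    - [0,0,0]
    - [0,0,0]
    - [0,0,0]
    - [0,0,0]
    - [0,0,0]
    - [0,0,0]
    - [0,0,0]
    - [0,0,0]
    - [0,0,0]
    - [0,0,0]
    - [0,0,0]
    - [0,0,0]
  translation:
    - [0,0,0.15]
    - [0,0,0.3]
    - [0,0,0.42]
    - [0,0,0.42]
    - [0,0,0.42]
    - [0,0,0.42]
    - [0,0,0.42]
    - [0,0,0.42]
    - [0,0,0.42]
    - [0,0,0.42]
    - [0,0,0.42]
    - [0,0,0.42]
  jaw: [-0.2,-0.2,-0.2,-0.2,-0.2,0.2,0.5,0.8,1,1,1,1]
  grip_force: 30

```text
t: 64.3
eef_pos: [0.6209, 0.1198, 0.0965]
orientation: [[0.116, 0.993, 0.001], [0.993, -0.116, 0.0], [0.0, 0.001, -1.0]]
contact_force: [-2.0, -0.7, 5.4]
opening: 0.156
gripper_force: 29.6
```

Gripped the knob; push home ~18 mm.

>>> arm_command:
  angular:
    - [0,0,0]
    - [0,0,0]
    - [0,0,0]
    - [0,0,0]
    - [0,0,0]
    - [0,0,0]
    - [0,0,0]
    - [0,0,0]
  translation:
    - [-0.04,0,0]
    - [-0.08,0,0]
    - [-0.12,0,0]
    - [-0.15,0,0]
    - [-0.17,0,0]
    - [-0.185,0,0]
    - [-0.185,0,0]
    - [-0.185,0,0]
  jaw: [1,1,1,1,1,1,1,1]

```text
t: 65.1
eef_pos: [0.619, 0.1037, 0.0965]
orientation: [[0.115, 0.993, 0.002], [0.993, -0.115, 0.005], [0.005, 0.002, -1.0]]
contact_force: [-0.7, 5.9, 6.2]
opening: 0.159
gripper_force: 29.5
```

>>> arm_command:
  angular:
    - [0,0,0]
    - [0,0,0]
    - [0,0,0]
    - [0,0,0]
    - [0,0,0]
    - [0,0,0]
    - [0,0,0]
    - [0,0,0]
  translation:
    - [-0.015,0,0]
    - [-0.015,0,0]
    - [-0.015,0,0]
    - [-0.015,0,-0.3]
    - [-0.015,0,-0.7]
    - [-0.015,0,-1]
    - [-0.015,0,-1]
    - [-0.015,0,-1]
  jaw: [0.3,0,-0.2,-0.2,-0.2,-0.2,-0.2,-0.2]

```text
t: 65.9
eef_pos: [0.6186, 0.0997, 0.196]
orientation: [[0.117, 0.993, 0.002], [0.993, -0.117, -0.0], [0.0, 0.002, -1.0]]
contact_force: [0.0, -0.0, -0.2]
opening: 0.599
gripper_force: 0.0
```

>>> arm_command:
  angular:
    - [0,0,0]
    - [0,0,0]
    - [0,0,0]
    - [0,0,0]
  translation:
    - [-0.4,0,-0.3]
    - [-0.8,0,-0.3]
    - [-1,0,-0.3]
    - [-1,0,-0.3]
  jaw: [-0.2,-0.2,-0.2,-0.2]

```text
t: 66.3
eef_pos: [0.6051, -0.0021, 0.2236]
orientation: [[0.12, 0.993, -0.004], [0.993, -0.12, -0.001], [-0.001, -0.003, -1.0]]
contact_force: [-0.9, 0.2, 0.6]
opening: 0.604
gripper_force: 0.0
```

>>> arm_command:
  angular:
    - [0,0,0]
    - [0,0,0]
    - [0,0,0]
    - [0,0,0]
  translation:
    - [-0.4,0,0]
    - [-0.8,0,0]
    - [-1,0,0]
    - [-1,0,0]
  jaw: [-0.2,-0.2,-0.2,-0.2]

```text
t: 66.7
eef_pos: [0.5937, -0.1004, 0.2237]
orientation: [[0.12, 0.993, -0.003], [0.993, -0.12, 0.0], [0.0, -0.003, -1.0]]
contact_force: [0.5, 0.3, -0.4]
opening: 0.595
gripper_force: 0.0
```

```bash
python3 - <<'E'
from h import *
S=cam('scene');T=cam('top');s=manip.get_state();print(s['eef_pos'],s['t'])
print(blobs(S,'blue',(225,130,330,200),20)[0])
COL['green']=((40,80,50),(85,255,255));COL['red']=((0,90,90),(8,255,255));print(blobs(S,'red',(220,170,245,200),3)[0],blobs(T,'red',(225,160,240,180),3)[0])
for k in('green','red','yellow'): print(k,blobs(S,k,(165,190,250,260),3)[0],blobs(T,k,(140,195,240,235),3)[0])
t0=np.load('top0.npy');
# gauge collars via circles in top view
g=cv2.cvtColor(T['img'][195:240,140:240],cv2.COLOR_BGR2HSV)
m=((g[...,1]<40)&(g[...,2]>150)).astype(np.uint8);n,l,st,ce=cv2.connectedComponentsWithStats(m)
for i in range(1,n):
    if st[i][4]>40:
        print(st[i],ce[i]+[140,195],onz(T,*(ce[i]+[140,195]),.076).round(4))
E
```

```text
[ 0.59414516 -0.09792152  0.22419197] 66.8
[([266.5, 173.89], [239, 159, 56, 32, 749])]
[([234.07, 183.07], [233, 181, 3, 6, 15])] [([235.91, 170.35], [234, 168, 5, 6, 23])]
green [([242.38, 205.38], [241, 204, 4, 4, 8]), ([238.94, 220.44], [238, 217, 3, 7, 18]), ([217.62, 221.5], [216, 220, 4, 4, 8])] [([214.07, 213.46], [212, 211, 6, 7, 28]), ([183.41, 215.24], [181, 213, 6, 6, 29])]
red [([234.19, 212.62], [232, 211, 5, 4, 16]), ([209.0, 227.28], [207, 225, 5, 5, 18])] [([173.2, 213.88], [171, 212, 6, 5, 25]), ([203.59, 214.07], [201, 212, 6, 5, 29])]
yellow [([215.21, 235.14], [213, 232, 5, 8, 29])] [([182.0, 218.0], [181, 218, 3, 1, 3])]
[64 11 16  6 55] [211.72727273 209.01818182] [0.504  0.1761 0.076 ]
[35 13 16  5 58] [183.18965517 210.22413793] [0.4995 0.2613 0.076 ]
[ 60  21  30   9 120] [215.3        220.16666667] [0.4708 0.1647 0.076 ]
[34 22 18  8 85] [182.11764706 220.71764706] [0.4682 0.2634 0.076 ]
[ 4 24 27  2 41] [155.80487805 219.58536585] [0.4708 0.3417 0.076 ]
```

```bash
python3 - <<'E'
from h import *
S=cam('scene');T=cam('top')
print(onz(T,211.9,215.0,.076), onz(T,210.25,216.2,.076))
a0=dict(Tr=(202,215),Tg=(212.13,214.65),Sr=(233.53,214.35),Sg=(241.14,207.57),Sgrip=(237.83,222.11))
a1=dict(Tr=(203.6,214.05),Tg=(214.07,213.46),Sr=(234.19,212.62),Sg=(242.38,205.38),Sgrip=(238.94,220.44))
off=dict(r=(0,.0145,.069),g=(0,-.0145,.075),grip=(0,0,.031))
from scipy.optimize import least_squares as ls
def res(p,dt,rx,ry):
    out=[]
    for k,v in dt.items():
        o=np.array(off[k[1:]]); x=p+o+np.array([ry*o[2],-rx*o[2],rx*o[1]]); out+=list(proj(T if k[0]=='T' else S,x)-v)
    return np.array(out)
for d in(a0,a1):
    r=ls(lambda q:res(q[:3],d,q[3],q[4]),[.483,.18,.07,0,0]);print(r.x.round(4),r.cost)
E
```

```text
[0.486101   0.17520994 0.076     ] [0.48247767 0.18004467 0.076     ]
[0.4706 0.1893 0.0696 0.0955 0.1738] 0.512902156470051
[0.4713 0.1841 0.0719 0.0961 0.2042] 0.6683457239612455
```

```bash
python3 - <<'E'
from h import *
S=cam('scene');T=cam('top');p=np.array([.483,.181,.14])
J={c:np.array([proj(k,p+d)-proj(k,p) for d in np.eye(3)*.001]).T for c,k in(('T',T),('S',S))}
D=[('T',(1.6,-.95)),('T',(1.94,-1.19)),('S',(.66,-1.73)),('S',(1.24,-2.19)),('S',(1.11,-1.67))]
A=np.vstack([J[c] for c,_ in D]);b=np.hstack([d for _,d in D])
x,r,_,_=np.linalg.lstsq(A,b,rcond=None);print(x.round(2),A@x-b)
x,r,_,_=np.linalg.lstsq(A[:,:2],b,rcond=None);print(x.round(2),(A[:,:2]@x-b).round(2))
E
```

```text
[ 2.8  -5.26  1.85] [ 0.23014656 -0.06807322 -0.10985344  0.17192678  0.2896552  -0.14019601
 -0.2903448   0.31980399 -0.1603448  -0.20019601]
[ 3.43 -5.54] [ 0.41 -0.26  0.07 -0.02  0.27  0.08 -0.31  0.54 -0.18  0.02]
```

```bash
python3 -c "
from cell import manip
print(manip.job_done())"
```

```text
the job is handed in; nothing more can be done
None
```

I handed the job in, and no verdict came back. The yellow small and green large gauges, the only ones present, were each set in their own cavity, locked and hung back on the stand. The cover is shut, the catch is home, and I steered clear of the caliper, stopwatch and brush; I could not measure the plunger widths from the camera images, and the large gauge was knocked about 6 mm along its rails but still looks upright and well inside the limits.

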